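# Pack the laundry-care box flush and slide its cover shut

### The job

Lift the two upper cartons off the little stack, take out the flat tin that lies in its middle, put the tin flat in the white box, and restack both cartons squarely, in the same order, on the bottom carton, which stays where it is. Load every jar and tub from the counter into the box as well, standing upright on its floor, so that nothing sticks up above the rim (tall jars are flush only in the deep end). Then sweep the clear cover gently over them until it is fully home, without jamming it against anything, and leave the other things on the counter where they are.

Things in the scene. Friction and masses are not known exactly. Their poses are not given: they have to be found in the camera images.
- box: open white box, fixed; outside 162 (its x) by 330 (its y) by 72 mm high, walls 5 mm. Origin: centre of underside; x away from the robot, z up. Floor 8 mm up in the deep end (own y 16 to 160 mm: room for four jars, two by two), 36 mm up in the shallow end (own y -160 to 12 mm); 4 mm sill between, top 48 mm up. Runners at own y +-170 mm, tops 79 mm up, reach to own x +264 mm.
- deep_floor (a point): centre of the deep end's floor (own y +88 mm, 8 mm up in the box); axes as the box
- raised_floor (a point): centre of the shallow end's raised floor (own y -74 mm, 36 mm up in the box); axes as the box
- cover (a joint): how far (m) the clear flat cover (168 by 330 by 4 mm) is slid along the box's -x, towards the robot. 0: parked on the runners, leading edge 13 mm beyond the box's far wall; 0.175: fully home at its stop, over the whole box. Its underside passes 2.5 mm above the rim, so it catches on what stands up. Friction about 1.5 N; stays where it is left.
- cover_grip (a point): middle of the upright white grip on the cover, 14 mm thick (box x), 70 mm long (box y), 28 mm high, 25 mm behind the cover's leading edge. The point is 16 mm above the cover's upper face, 12 mm below the grip's top, 94.5 mm above the counter; axes as the box
- base_carton: bottom carton of the stack, brown cardboard, 124 (its x) by 64 (its y) by 30 mm high, about 0.3 kg. Origin: centre of its underside, z up
- tin: flat steel tin with rounded edges, 110 (its x) by 50 (its y) by 22 mm high, about 0.12 kg, in the stack between the bottom carton and the carton above. Origin: centre of its underside, z up
- carton: carton that lies on the tin, brown cardboard, 112 (its x) by 56 (its y) by 28 mm high, about 0.12 kg. Origin: centre of its underside, z up
- top_carton: white carton on top of the stack, 100 (its x) by 50 (its y) by 20 mm high, about 0.07 kg. Origin: centre of its underside, z up
- jar0: tall jar: white round plastic body 58 mm in diameter and 40 mm high, on top of it a grey screw cap 26 mm in diameter and 18 mm high (58 mm overall), standing upright on the counter, about 0.11 kg. Origin: centre of its underside, z up. May be absent. Best lifted by its cap.
- jar1: tall jar: white round plastic body 58 mm in diameter and 40 mm high, on top of it a grey screw cap 26 mm in diameter and 18 mm high (58 mm overall), standing upright on the counter, about 0.11 kg. Origin: centre of its underside, z up. May be absent. Best lifted by its cap.
- jar2: tall jar: white round plastic body 58 mm in diameter and 40 mm high, on top of it a grey screw cap 26 mm in diameter and 18 mm high (58 mm overall), standing upright on the counter, about 0.11 kg. Origin: centre of its underside, z up. May be absent. Best lifted by its cap.
- jar3: tall jar: white round plastic body 58 mm in diameter and 40 mm high, on top of it a grey screw cap 26 mm in diameter and 18 mm high (58 mm overall), standing upright on the counter, about 0.11 kg. Origin: centre of its underside, z up. May be absent. Best lifted by its cap.
- tub0: squat tub: white round plastic body 58 mm in diameter and 14 mm high, on top of it a grey knob 26 mm in diameter and 16 mm high (30 mm overall), standing upright on the counter, about 0.06 kg. Origin: centre of its underside, z up. May be absent. Best lifted by its knob.
- tub1: squat tub: white round plastic body 58 mm in diameter and 14 mm high, on top of it a grey knob 26 mm in diameter and 16 mm high (30 mm overall), standing upright on the counter, about 0.06 kg. Origin: centre of its underside, z up. May be absent. Best lifted by its knob.
- scoop_cup: bystander: open white measuring cup 60 mm across and 55 mm high, among the jars. Origin: centre of its underside
- softener: bystander: white bottle 80 mm across and 210 mm high at the back of the counter. Origin: centre of its underside
- stain_spray: bystander: blue bottle 60 mm across and 170 mm high at the back of the counter. Origin: centre of its underside

How it is judged (in metres and radians):
On the way, in this order (a step that is already met when the one before it is completed fails the run):
1. the cartons above the tin are lifted off it while the tin stays on the bottom carton (horizontal distance between each of carton, top_carton and tin above 0.08 m and horizontal distance between tin and base_carton below 0.035 m and z of tin in the frame of base_carton above 0.025 m), for 0.2 s.
2. the tin lies flat in the box, below the rim (x of tin in the frame of box between -0.054 and 0.054 m and y of tin in the frame of box between -0.138 and 0.138 m and z of tin in the frame of box between 0 and 0.046 m and angle between tin's own z axis and vertical below 0.12 rad and linear speed of tin below 0.03 m/s), for 0.2 s.
At the end, for the whole second after the job is handed in: Tin flat, and every jar and tub present upright (8 degrees), in the box with tops below the rim; cover within 6 mm of its stop; carton on the bottom carton and top carton on it, each centred within 15 mm and 11 degrees; bottom carton within 40 mm of its start; all at rest (all of step 2 and horizontal distance between carton and base_carton below 0.015 m and z of carton in the frame of base_carton between 0.026 and 0.034 m and angle between the x axis of carton and the x axis of base_carton, either way round below 0.2 rad and linear speed of each of carton, top_carton, jar0, jar1, jar2, jar3, tub0, tub1 below 0.03 m/s and horizontal distance between top_carton and carton below 0.015 m and z of top_carton in the frame of carton between 0.024 and 0.032 m and angle between the x axis of top_carton and the x axis of carton, either way round below 0.2 rad and distance of base_carton from where it was at the start of the episode below 0.04 m and x of jar0 in the frame of box between -0.05 and 0.05 m and y of jar0 in the frame of box between -0.134 and 0.134 m and z of jar0 in the frame of box between 0 and 0.013 m and angle between each of jar0, jar1, jar2, jar3, tub0, tub1's own z axis and vertical below 0.15 rad and x of jar1 in the frame of box between -0.05 and 0.05 m and y of jar1 in the frame of box between -0.134 and 0.134 m and z of jar1 in the frame of box between 0 and 0.013 m and x of jar2 in the frame of box between -0.05 and 0.05 m and y of jar2 in the frame of box between -0.134 and 0.134 m and z of jar2 in the frame of box between 0 and 0.013 m and x of jar3 in the frame of box between -0.05 and 0.05 m and y of jar3 in the frame of box between -0.134 and 0.134 m and z of jar3 in the frame of box between 0 and 0.013 m and x of tub0 in the frame of box between -0.05 and 0.05 m and y of tub0 in the frame of box between -0.134 and 0.134 m and z of tub0 in the frame of box between 0 and 0.041 m and x of tub1 in the frame of box between -0.05 and 0.05 m and y of tub1 in the frame of box between -0.134 and 0.134 m and z of tub1 in the frame of box between 0 and 0.041 m and value of joint cover above 0.169 m); the robot touches nothing.
It fails at once if while being slid shut, the cover is jammed against a packed thing with more than 12 N (value of joint cover above 0.03 m and (contact force between cover and jar0 above 12 N or contact force between cover and jar1 above 12 N or contact force between cover and jar2 above 12 N or contact force between cover and jar3 above 12 N or contact force between cover and tub0 above 12 N or contact force between cover and tub1 above 12 N or contact force between cover and tin above 12 N)).
It fails at once if a bystander (cup, bottles) is moved more than 60 mm (distance of any of scoop_cup, softener, stain_spray from where it was at the start of the episode above 0.06 m).
Of jar0, jar1, jar2, jar3, tub0, tub1 only 3 to 5 are there at a start; the rules pass over those that are not, and their reading is None.
At some moment in a run one of jar0, jar1, jar2, jar3, tub0, tub1 may be knocked a few centimetres aside while the robot is not near it.
Once in a run the grip may slacken for a moment while it holds something.
It also fails if it takes over 210 s, if anything falls off the work surface, if the arm or the gripper's body presses on something with over 40 N, if the wrist force passes 120 N, or if a joint passes its speed limit or range.

### The arm

A 6-joint arm with a two-finger parallel gripper is mounted at the origin on the work surface. World frame = base frame: x ahead of the robot, y to its left, z up, the work surface at z = 0. Lengths are in mm, angles in rad, forces in N, time in s.
With the tool pointing down it reaches from about 350 to 850 mm from the base axis. Payload 8.1 kg.
Tool frame: the origin (TCP) lies at the very end of the fingers, on their centre line; the grasp point (between the pads) lies 19 mm behind it; z points along the fingers, y is the line along which they close (so a half turn about z gives the same grasp; the last joint's range is limited). The gripper opens to 85 mm and grips with 20 to 120 N. Pads are 22 mm wide; open, the fingers measure 114 mm over their backs; the gripper's body (76 mm by 85 mm) begins 54 mm behind the grasp point. The pads swing forward as they close: fully open they stand 13 mm farther back than shut.
Start: joints at [-1.259, 0.13, 1.488, -0, 1.523, -0.085], TCP at [231.901, -553.378, 231.292] pointing down, gripper open.
Joint ranges: [-2.96, 2.96], [-0.89, 2.26], [0.02, 2.5], [-1.34, 4.48], [0, 2.73], [-2.66, 2.66]. Speed limits (rad/s): [2.39, 2.39, 2.79, 3.14, 3.14, 3.14].

### API

Orientations are given as a unit quaternion [x, y, z, w].
In Python, from station import r, grab_frame, read_state, close_job gives the robot as it stands (r), with the cameras as plain functions, the readings as plain functions and the job as plain functions.
- The arm moves only by the shell command python3 inch.py 'ROWS' [FORCE]. ROWS is rows parted by semicolons, their numbers by spaces, 1 to 8 of them, each of 7 numbers: a rotation vector rx, ry, rz in rad, then dx, dy, dz in mm, then the finger opening in mm; each row shifts and turns the commanded pose from where the row before left it, along the tool's axes as they then stand; what a row does not reach is not made up. A row lasts 1/8 s, in which the tool goes at most 62.5 mm and 0.188 rad, less where a joint would pass 70% of its speed; a pose out of reach is approached as far as the arm can. The fingers move at their own pace and stop on an object; FORCE is the grip in N (left out, the last holds). Time passes only in rows, so rows that do not move let the fingers close. It prints the time, the measured TCP pose, the force, the opening and the grip force at its end.
- read_state(): the state, without advancing time (a new reading comes with each control period).
- grab_frame(name): name is "scene" or "top" or "wrist"; returns a dict with "image" (400x640x3 uint8, red, green, blue), "fov_y" (degrees; the focal length in pixels is half the picture's height over the tangent of half this angle, whatever the lens; pixels are square), "cx", "cy" (the principal point, pixels), "extrinsics" (4x4, takes a point from camera to world coordinates). Camera axes: x right, y up, looking along -z (the intrinsics and any distortion apply to the point x, -y, -z); pixel columns grow to the right and rows downward; lengths in mm; the calibration is good to about 2 mm. A picture is of the moment at which its call begins. There is no depth.
- close_job(): hands the job in; it is judged then, once.
The state is a dict: "clock": time; "joint_pos": joint angles; "qd": joint speeds; "tau": joint torques, N m; "eef_pos": TCP position; "tool_rot": TCP orientation; "force": force on the tool from outside, world axes, zero at the start; "torque": the same for the moment, N m; "opening": finger opening in mm; "grasp_force": force on a finger pad.
Only numpy, scipy, OpenCV 4.12 (cv2) and the standard library are available. Lean on these libraries where they do the work, as an engineer would, in place of code of your own. Each camera call takes 0.05 s, during which the arm holds its last target. There are 200 camera calls.

## Working session

There is one attempt and no reset: what is moved stays moved. The work goes in short steps, Python scripts to look and compute and a shell command to move; the robot and the scene stay as the last step left them, time stands still between calls to the robot, and variables do not carry over. Pictures are saved under pics/ and viewed, at most 17 in all, crops included, and the job is handed in when it is done.

```bash
ls; mkdir -p pics
cat > h.py <<'E'
import numpy as np, cv2
from station import r, grab_frame, read_state, close_job
def grab(n,save=None):
    f=grab_frame(n)
    if save: cv2.imwrite('pics/'+save+'.png',cv2.cvtColor(f['image'],cv2.COLOR_RGB2BGR))
    return f
def ray(f,u,v):
    fl=200/np.tan(np.radians(f['fov_y'])/2); E=np.array(f['extrinsics'])
    d=np.array([(u-f['cx'])/fl,-(v-f['cy'])/fl,-1.]); return E[:3,3],E[:3,:3]@d
def onz(f,u,v,z):
    o,d=ray(f,u,v); return o+d*(z-o[2])/d[2]
def proj(f,p):
    fl=200/np.tan(np.radians(f['fov_y'])/2); E=np.array(f['extrinsics'])
    c=E[:3,:3].T@(np.array(p,float)-E[:3,3]); return f['cx']+fl*c[0]/-c[2], f['cy']-fl*c[1]/-c[2]
E
python3 - <<'E'
from h import *
s=read_state(); print(s)
for n in ('scene','top','wrist'):
    f=grab(n,n+'0'); print(n,{k:v for k,v in f.items() if k!='image'})
E
```

```text
inch.py
pics
station.py
  5 inch.py
  3 station.py
  8 total
{'clock': 0.0, 'joint_pos': array([-1.25939784e+00,  1.31152326e-01,  1.48929954e+00, -8.74008376e-06,
        1.52298143e+00, -8.54277905e-02]), 'qd': array([ 0.00147704, -0.00203496,  0.00049346,  0.0011628 ,  0.00092617,
       -0.00046027]), 'tau': array([ 1.70664127e-03, -5.69397712e+01, -5.00552952e+01, -2.67398264e-05,
        1.50840729e-02, -2.07175708e-05]), 'eef_pos': array([ 231.72870371, -552.84782345,  230.23857742]), 'tool_rot': array([ 9.80380148e-01,  1.97113975e-01, -1.08098373e-04, -9.13957847e-04]), 'force': array([-0.26849789,  0.89061225,  0.20869321]), 'torque': array([-0.02419594,  0.01431918, -0.02554245]), 'grasp_force': 0.0, 'opening': 85.71156405266954}
scene {'fov_y': 55.044796103563314, 'cx': 323.18438645175195, 'cy': 197.18029309968182, 'extrinsics': array([[-8.02210434e-01, -4.76075439e-01,  3.60292374e-01,
         8.83063294e+02],
       [ 5.97036236e-01, -6.42176927e-01,  4.80787403e-01,
         4.74996474e+02],
       [ 2.48037578e-03,  6.00800275e-01,  7.99395320e-01,
         7.1222301
[... 277 characters left out ...]

       [-9.99976305e-01, -6.87546580e-03,  3.42475650e-04,
         6.27957848e+01],
       [-2.56837898e-04,  8.69773170e-02,  9.96210259e-01,
         1.15354494e+03],
       [ 0.00000000e+00,  0.00000000e+00,  0.00000000e+00,
         1.00000000e+00]])}
wrist {'fov_y': 63.57136175088301, 'cx': 319.86689539013616, 'cy': 197.35457497742897, 'extrinsics': array([[ 3.86808781e-01,  8.73222909e-01,  2.96413087e-01,
         3.07981069e+02],
       [-9.22157373e-01,  3.67039989e-01,  1.22095968e-01,
        -5.21201286e+02],
       [-2.17845999e-03, -3.20567306e-01,  9.47223235e-01,
         3.73442763e+02],
       [ 0.00000000e+00,  0.00000000e+00,  0.00000000e+00,
         1.00000000e+00]])}
```

View pics/top0.png

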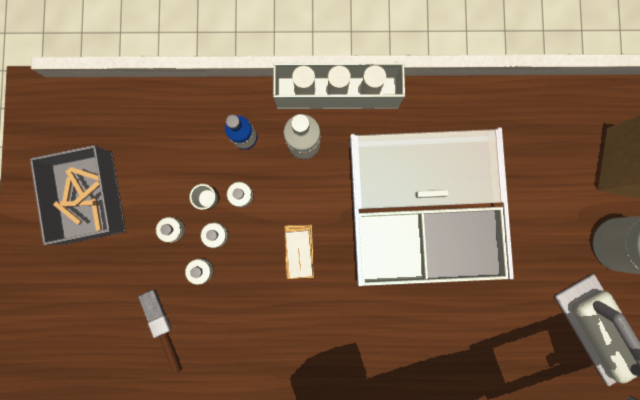

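View pics/scene0.png

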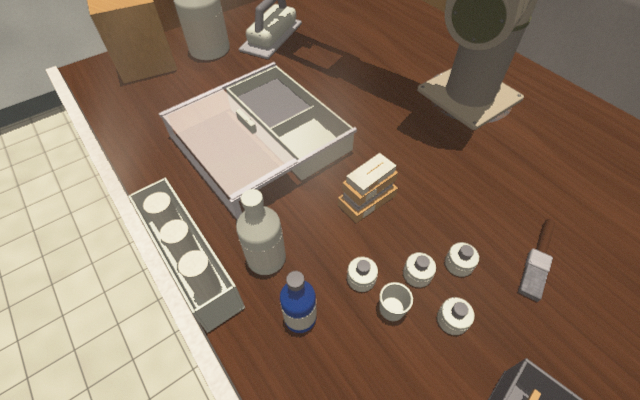

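The top view shows the box at (430,207) with its white deep end on the left, and the grip at (432,194). The stack is at (299,252). Round things are at (239,194), (169,230), (213,235) and (198,272), with the cup at (203,196). Next I'll enlarge crops to tell jars from tubs.

Run:
```python
import cv2,numpy as np
s=cv2.imread('pics/scene0.png'); t=cv2.imread('pics/top0.png')
a=cv2.resize(s[145:345,330:490],None,fx=3,fy=3,interpolation=cv2.INTER_CUBIC)[:600]
a=cv2.resize(a,(400,500)); 
b=cv2.resize(t[175:295,145:330],None,fx=2.15,fy=2.15,interpolation=cv2.INTER_CUBIC)
o=np.zeros((500,800,3),np.uint8); o[:,:400]=a; o[:b.shape[0],400:400+b.shape[1]]=b[:,:400]
c=cv2.resize(t[120:295,345:520],(230,230)); o[265:495,400:630]=c
cv2.imwrite('pics/crop0.png',o)
```

```text
(no output)
```

View pics/crop0.png

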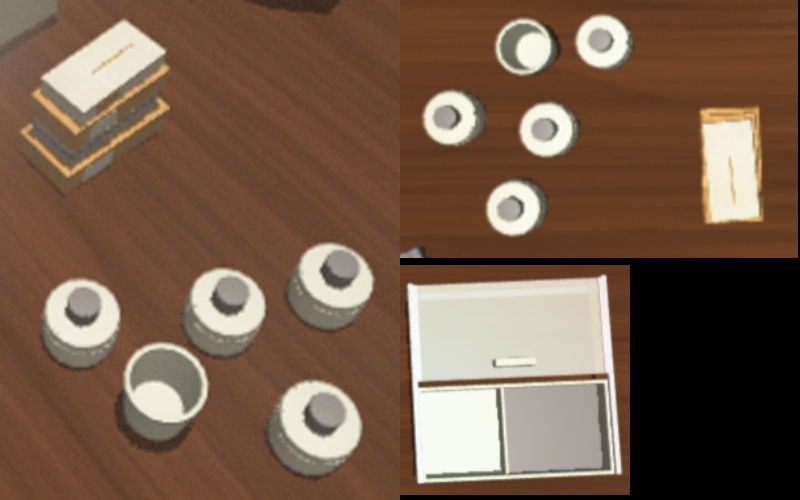

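All four visible objects are tall jars (neck caps, tall bodies), so there are no tubs. The top carton sits nearly square on the stack. Now measuring.

```bash
cat >> h.py <<'E'
def hsv(f): return cv2.cvtColor(f['image'],cv2.COLOR_RGB2HSV)
def blobs(m,amin,amax):
    n,l,s,c=cv2.connectedComponentsWithStats(m.astype(np.uint8))
    return [(l==i,s[i],c[i]) for i in range(1,n) if amin<s[i,4]<amax]
def jars(f,roi,amin,amax,z=40,vmin=185):
    """round white tops: convex hull ellipse centre on plane z"""
    H=hsv(f); m=(H[...,2]>vmin)&(H[...,1]<60)
    u0,v0,u1,v1=roi; k=np.zeros_like(m); k[v0:v1,u0:u1]=1; out=[]
    for b,s,c in blobs(m&k,amin,amax):
        p=cv2.findContours(b.astype(np.uint8),cv2.RETR_EXTERNAL,cv2.CHAIN_APPROX_NONE)[0][0]
        e=cv2.fitEllipse(cv2.convexHull(p)); out.append((np.round(e[0],1),np.round(e[1],1),s[4],np.round(onz(f,*e[0],z)[:2],1)))
    return out
def topf(): return grab('top')
E
python3 - <<'E'
from h import *
t=grab('top'); s=grab('scene')
for x in jars(t,(140,170,265,295),80,1500): print('T',*x)
for x in jars(s,(330,235,500,345),80,2000): print('S',*x)
# caps grey
H=hsv(t)
for f,nm,roi in((t,'T',(140,170,265,295)),(s,'S',(330,235,500,345))):
    H=hsv(f); m=(H[...,1]<40)&(H[...,2]>90)&(H[...,2]<175); k=np.zeros_like(m); k[roi[1]:roi[3],roi[0]:roi[2]]=1
    for b,st,c in blobs(m&k,25,400): print(nm,'cap',np.round(c,1),st[4],np.round(onz(f,*c,58)[:2],1))
# top carton
H=hsv(t); m=(H[...,2]>185)&(H[...,1]<60); k=np.zeros_like(m); k[215:290,280:320]=1
for b,st,c in blobs(m&k,100,3000):
    p=np.argwhere(b)[:,::-1].astype(np.float32); R=cv2.minAreaRect(p); print('white',R,[np.round(onz(t,*q,100)[:2]) for q in cv2.boxPoints(R)],onz(t,*R[0],100))
m=(H[...,2]>185)
for b,st,c in blobs(m&k,100,3000):
    p=np.argwhere(b)[:,::-1].astype(np.float32); R=cv2.minAreaRect(p); print('all',R)
# box rough
for u,v in((357,285),(511,279),(351,136),(500,130),(432,194)): print(u,v,np.round(onz(t,u,v,79)))
E
```

```text
T [238.6 193.8] [23.5 23.8] 355 [624.8 257.8]
T [202.  196.3] [24.7 25.3] 310 [619.4 344.4]
T [167.7 229.4] [23.6 24.3] 347 [542.  423.7]
T [212.6 234.9] [23.6 24.2] 358 [528.5 318.1]
T [197.2 271.6] [23.6 24.6] 358 [443.5 352.7]
S [464. 255.] [23.3 30.2] 377 [442.2 350.2]
S [420.9 265.5] [24.9 29.9] 411 [527.  315.8]
S [362.5 269.9] [26.4 29.3] 440 [623.7 255.6]
S [396.  297.6] [30.1 33.9] 398 [610.4 334.7]
S [457.8 312.4] [27.6 34.3] 524 [540.6 421.1]
T cap [198.  194.9] 181 [621.1 349.1]
T cap [238.2 193.1] 54 [624.8 255.6]
T cap [179.2 227.9] 37 [545.  391.2]
T cap [166.4 228.9] 98 [542.7 420.9]
T cap [212.1 234.2] 65 [529.9 315. ]
T cap [196.1 271.2] 80 [445.5 350.7]
T cap [149.6 292.8] 34 [397.5 456. ]
S cap [466.3 251.5] 134 [444.8 351.1]
S cap [458.  264.1] 75 [478.2 359.9]
S cap [422.4 261.8] 135 [528.7 316.3]
S cap [362.9 266.7] 144 [625.7 256.9]
S cap [418.  277.5] 61 [558.4 334.2]
S cap [359.9 282.3] 64 [650.5 277.7]
S cap [397.3 294.5] 393 [611.7 335.5]
S cap [389.6 313.5] 158 [646.5 353. ]
S cap [460.2 309. ] 164 [541.6 420.9]
S cap [449.7 322. ] 82 [573.9 425.5]
white ((298.636962890625, 253.5750732421875), (45.697120666503906, 22.220495223999023), 85.03025817871094) [array([534., 142.]), array([538.,  93.]), array([438.,  85.]), array([434., 134.])] [485.41046609 113.50315214 100.        ]
all ((298.7990417480469, 251.5687713623047), (52.41191482543945, 26.612009048461914), 88.21009063720703)
357 285 [414. -16.  79.]
511 279 [ 425. -362.   79.]
351 136 [753.  -7.  79.]
500 130 [ 765. -351.   79.]
432 194 [ 618. -190.   79.]
```

```bash
cat > to.py <<'E'
# to.py x y z phi : turn first, then shift, along tool axes (from measured pose)
import sys,numpy as np
from scipy.spatial.transform import Rotation as R
from station import r, grab_frame, read_state, close_job
x,y,z,phi=map(float,sys.argv[1:5]); s=read_state()
c=R.from_quat(s['tool_rot']); g=R.from_matrix([[np.cos(phi),np.sin(phi),0],[np.sin(phi),-np.cos(phi),0],[0,0,-1]])
d=np.array([x,y,z])-s['eef_pos']; L=np.linalg.norm(d)
print('turn',np.round((c.inv()*g).as_rotvec(),3),'then shift',np.round(g.inv().apply(d),1),'len %.0f rows>=%.1f'%(L,L/62.5),'at',np.round(s['eef_pos'],1),'t',s['clock'])
E
python3 to.py 485 113 230 0.05
python3 inch.py '0 0 0.174 0 0 0 85;0 0 0.173 0 0 0 85;0 0 0 24 -54 0 85;0 0 0 24 -54 0 85;0 0 0 24 -54 0 85;0 0 0 24 -54 0 85;0 0 0 24 -54 0 85;0 0 0 24 -54 0 85' 40
python3 inch.py '0 0 0 24 -54 0 85;0 0 0 24 -54 0 85;0 0 0 24 -54 0 85;0 0 0 24 -54 0 85;0 0 0 23 -54 0 85;0 0 0 23 -54 0 85;0 0 0 0 0 0 85'
python3 - <<'E'
from h import *
w=grab('wrist','w1'); s=read_state(); print(s['eef_pos'],s['tool_rot'],w['cx'],w['cy'])
E
python3 to.py 485 113 230 0.05
```

```text
clock: 1.25
eef_pos: [359.9, -220.9, 231.4]
tool_rot: [1.0, 0.025, 0.0, 0.0]
force: [1.6, 1.0, 0.8]
opening: 85.0
grasp_force: 0.0
clock: 2.12
eef_pos: [485.5, 111.7, 230.8]
tool_rot: [1.0, 0.027, -0.0, -0.0]
force: [-0.7, -0.4, -0.1]
opening: 85.1
grasp_force: 0.0
[485.11506297 109.69518983 230.84565323] [ 9.99641396e-01  2.67727505e-02 -5.36226208e-04  1.05503005e-04] 319.86689539013616 197.35457497742897
turn [0.    0.001 0.004] then shift [ 0.1 -3.3  0.8] len 3 rows>=0.1 at [485.1 109.7 230.8] t 2.175
```

View pics/w1.png

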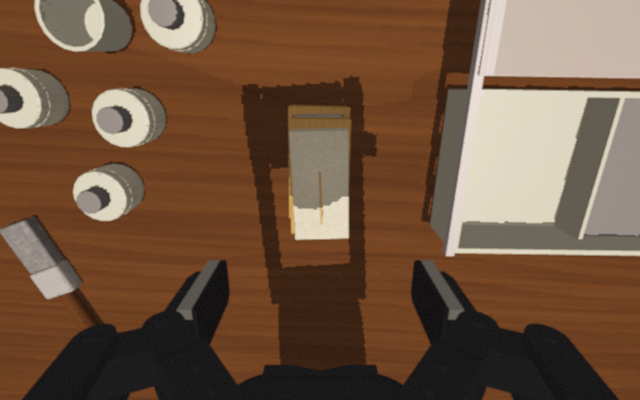

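The wrist view shows the stack at (320,172), partly in the arm's shadow. The four jars and the cup are at the left. I'll enlarge the stack to read its corners.

Run:
```python
import cv2
a=cv2.imread('pics/w1.png')[92:252,270:370]
a=cv2.convertScaleAbs(a,alpha=1.5,beta=20)
b=cv2.resize(a,(500,800),interpolation=cv2.INTER_CUBIC)
cv2.imwrite('pics/w1c.png',cv2.rotate(b,cv2.ROTATE_90_CLOCKWISE))
```

```text
(no output)
```

View pics/w1c.png

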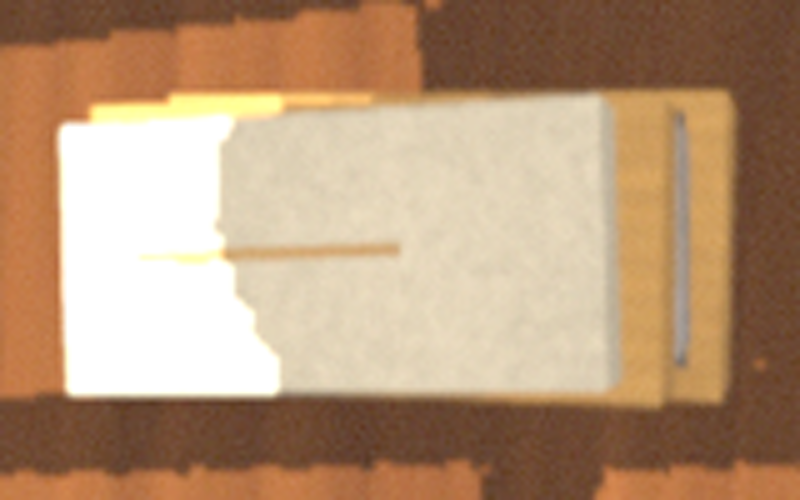

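Run:
```python
from h import *
w=grab('wrist')
P=lambda x,y,z:onz(w,270+y/5,92+(800-x)/5,z)[:2]
def show(n,a,b):
    d=b-a; print(n,np.round(a,1),np.round(b,1),'mid',np.round((a+b)/2,1),'len',round(np.hypot(*d),1),'normal yaw',round(np.arctan2(-d[0],d[1]),3) if d[1]>0 else round(np.arctan2(d[0],-d[1]),3))
show('top near',P(58,122,100),P(65,395,100))
show('top far',P(602,97,100),P(610,388,100))
show('car far',P(668,94,80),P(662,408,80))
show('base far',P(735,92,30),P(725,403,30))
t=(P(58,122,100)+P(65,395,100)+P(602,97,100)+P(610,388,100))/4; print('top centre',t)
```

```text
top near [430.9 130.8] [435.1  79.7] mid [433.  105.2] len 51.2 normal yaw 0.082
top far [531.5 137.8] [535.5  89.2] mid [533.5 113.5] len 48.8 normal yaw 0.081
car far [540.4 140.4] [542.4  84.6] mid [541.4 112.5] len 55.8 normal yaw 0.035
base far [549.1 145.5] [550.6  81.7] mid [549.9 113.6] len 63.9 normal yaw 0.023
top centre [483.21671012 109.39443495]
```

```bash
python3 inch.py '0 0 0.015 0 0 40 85;0 0 0 0 0 50 85;0 0 0 0 0 34 85;0 0 0 0 0 0 85' 40; python3 to.py 485.3 110.3 56 0.035
```

```text
clock: 2.72
eef_pos: [482.6, 106.2, 104.5]
tool_rot: [1.0, 0.016, -0.003, 0.0]
force: [-0.2, 0.8, 0.3]
opening: 85.0
grasp_force: 0.0
turn [ 0.001  0.006 -0.002] then shift [ 2.9 -4.  48.5] len 49 rows>=0.8 at [482.6 106.2 104.5] t 2.725
```

```bash
python3 inch.py '0 0.005 0 3 -4 0 85;0 0 0 0 0 24 85;0 0 0 0 0 24 85;0 0 0 0 0 0 85' 40; python3 to.py 485.3 110.3 56 0.035; python3 inch.py '0 0 0 0 0 0 45;0 0 0 0 0 0 45;0 0 0 0 0 0 45;0 0 0 0 0 0 45;0 0 0 0 0 0 45;0 0 0 0 0 0 45'  40; python3 to.py 485.3 110.3 106 0.035
```

```text
clock: 3.22
eef_pos: [488.5, 112.1, 59.8]
tool_rot: [1.0, 0.017, 0.002, -0.0]
force: [-0.1, -0.4, -0.1]
opening: 84.8
grasp_force: 0.0
turn [ 0.    -0.005 -0.   ] then shift [-3.2  1.7  3.8] len 5 rows>=0.1 at [488.5 112.1  59.8] t 3.225
clock: 3.98
eef_pos: [490.1, 112.4, 61.6]
tool_rot: [1.0, 0.017, 0.004, -0.0]
force: [-0.9, 0.1, 6.0]
opening: 55.1
grasp_force: 42.8
turn [-0.    -0.009 -0.   ] then shift [ -4.9   1.9 -44.4] len 45 rows>=0.7 at [490.1 112.4  61.6] t 3.975
```

```bash
python3 inch.py '0 0 0 0 0 -8 45;0 0 0 0 0 -15 45;0 0 0 0 0 -25 45;0 0 0 0 0 0 45' 40
python3 - <<'E'
from h import *
grab('scene','s2')
E
python3 to.py 425 215 110 0.035
```

```text
clock: 4.47
eef_pos: [490.3, 112.4, 110.4]
tool_rot: [1.0, 0.017, 0.005, -0.0]
force: [-0.4, 0.3, -2.0]
opening: 55.0
grasp_force: 43.1
turn [-0.    -0.008 -0.   ] then shift [ -60.6 -104.9   -1.3] len 121 rows>=1.9 at [489.3 112.3 108.7] t 4.525
```

View pics/s2.png

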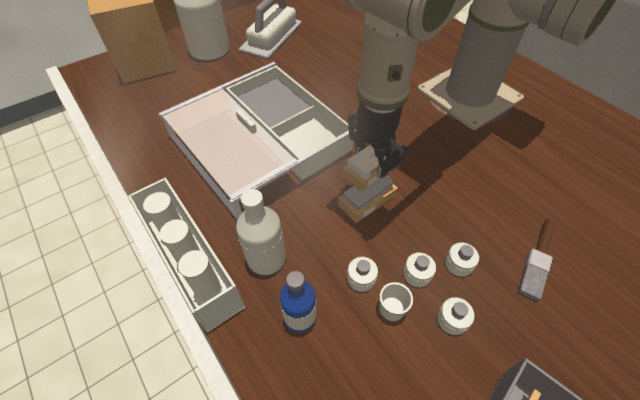

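Both cartons are in the grip at (363,165), and the tin is still on the base carton. Now setting them aside.

```bash
python3 inch.py '0 -0.004 0 -20 -35 0 45;0 -0.004 0 -20 -35 0 45;0 0 0 -20 -35 0 45;0 0 0 0 0 40 45;0 0 0 0 0 35 45;0 0 0 0 0 12 45;0 0 0 0 0 0 45' 40;  python3 to.py 425 215 9.6 0.035
```

```text
clock: 5.4
eef_pos: [423.3, 214.5, 19.3]
tool_rot: [1.0, 0.017, -0.003, 0.0]
force: [-0.4, 0.4, -1.9]
opening: 55.0
grasp_force: 43.2
turn [ 0.001  0.005 -0.   ] then shift [ 1.7 -0.4  9.7] len 10 rows>=0.2 at [423.3 214.5  19.3] t 5.4
```

```bash
python3 inch.py '0 0.004 0 1 0 5 45;0 0 0 0 0 4 45;0 0 0 0 0 0 45;0 0 0 0 0 0 45' 40;  python3 to.py 425 215 9.6 0.035
```

```text
clock: 5.9
eef_pos: [425.5, 215.1, 11.6]
tool_rot: [1.0, 0.017, 0.001, -0.0]
force: [-0.2, 0.8, -2.0]
opening: 55.0
grasp_force: 43.3
turn [-0.    -0.002 -0.   ] then shift [-0.5  0.1  2. ] len 2 rows>=0.0 at [425.5 215.1  11.6] t 5.9
```

```bash
python3 inch.py '0 0 0 0 0 2 45;0 0 0 0 0 0 45;0 0 0 0 0 0 45' 40;  python3 inch.py '0 0 0 0 0 0 65;0 0 0 0 0 0 85;0 0 0 0 0 0 85;0 0 0 0 0 -40 85;0 0 0 0 0 -60 85;0 0 0 0 0 -60 85;0 0 0 0 0 -10 85'; python3 to.py 485 113 180 0.025
```

```text
clock: 6.28
eef_pos: [425.6, 215.2, 9.6]
tool_rot: [1.0, 0.017, 0.001, -0.0]
force: [-1.0, 0.0, 2.7]
opening: 55.2
grasp_force: 43.8
clock: 7.15
eef_pos: [427.9, 216.1, 184.8]
tool_rot: [1.0, 0.017, 0.005, -0.002]
force: [-0.1, -0.1, -0.3]
opening: 85.6
grasp_force: 0.0
turn [-0.003 -0.01   0.01 ] then shift [ 54.5 104.5   4.8] len 118 rows>=1.9 at [427.9 216.1 184.8] t 7.15
```

```bash
python3 inch.py '0 0 0 18 34 0 85;0 0 0 18 35 0 85;0 0 0 18 35 5 85;0 0 0 0 0 0 85'
python3 - <<'E'
from h import *
w=grab('wrist','w3'); im=w['image']
print(proj(w,(487,111,52)))
a=cv2.imread('pics/w3.png'); u,v=map(int,proj(w,(487,111,45)))
a=a[max(0,v-100):v+100,u-220:u+80]; print(u-220,max(0,v-100))
cv2.imwrite('pics/w3c.png',cv2.resize(a,None,fx=2.6,fy=2.6,interpolation=cv2.INTER_CUBIC))
E
python3 to.py 487 111 180 0.025
```

```text
clock: 7.65
eef_pos: [482.7, 110.8, 172.6]
tool_rot: [1.0, 0.016, -0.001, 0.0]
force: [0.4, 0.3, 0.2]
opening: 84.7
grasp_force: 0.0
(np.float64(319.8176075694458), np.float64(184.86932256839057))
99 82
turn [0.    0.001 0.007] then shift [ 4.8  1.1 -7.2] len 9 rows>=0.1 at [482.2 112.  172.8] t 7.7
```

View pics/w3c.png

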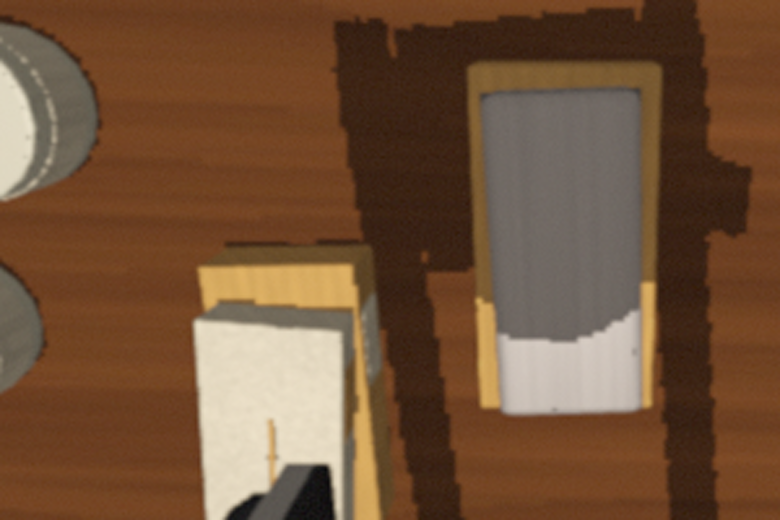

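Run:
```python
from h import *
w=grab('wrist')
P=lambda x,y,z:onz(w,99+x/2.6,82+y/2.6,z)[:2]
def rect(n,q,z):
    a,b,c,d=[P(x,y,z) for x,y in q]; f=(a+b)/2; g=(c+d)/2; e=f-g
    print(n,'centre',(f+g)/2,'len',np.hypot(*e),'w',np.hypot(*(a-b)),np.hypot(*(c-d)),'yaw',np.arctan2(e[1],e[0]),'farmid',f)
rect('tin',[(482,91),(639,88),(500,414),(641,411)],51)
rect('base',[(468,64),(662,63),(480,408),(653,407)],30)
```

```text
tin centre [488.12773282 115.10641299] len 109.86243452193322 w 48.24191179417817 49.27414298585864 yaw 0.05926477362566775 farmid [542.96251049 118.35999377]
base centre [487.23057296 115.28492092] len 124.75853965980617 w 63.7028888068436 65.0944584273443 yaw 0.033723813252918684 farmid [549.57437432 117.38818904]
```

```bash
python3 inch.py '0 0 -0.023 5 0 40 85;0 0 0 0 -1 40 85;0 0 0 0 0 35 85;0 0 0 0 0 0 85;0 0 0 0 0 0 85'; python3 to.py 488 114 36 0.055
```

```text
clock: 8.38
eef_pos: [488.2, 114.9, 60.6]
tool_rot: [1.0, 0.029, 0.001, -0.0]
force: [-0.3, 0.3, 0.0]
opening: 84.9
grasp_force: 0.0
turn [-0.    -0.002  0.004] then shift [-0.3  0.8 24.6] len 25 rows>=0.4 at [488.2 114.9  60.6] t 8.375
```

```bash
python3 inch.py '0 0 0 0 0.5 12 85;0 0 0 0 0 12 85;0 0 0 0 0 0 70;0 0 0 0 0 0 60;0 0 0 0 0 0 40;0 0 0 0 0 0 40;0 0 0 0 0 0 40;0 0 0 0 0 0 40' 40; python3 inch.py '0 0 0 0 0 -8 40;0 0 0 0 0 -20 40;0 0 0 0 0 -50 40;0 0 0 0 0 -50 40;0 0 0 0 0 0 40' 40
python3 - <<'E'
from h import *
t=grab('top','t4'); print(read_state()['force'])
E
python3 to.py 500 -260 180 0.03
```

```text
clock: 9.38
eef_pos: [488.3, 113.7, 35.9]
tool_rot: [1.0, 0.029, 0.001, -0.0]
force: [-0.6, -0.4, 4.8]
opening: 49.3
grasp_force: 42.7
clock: 10.0
eef_pos: [490.6, 114.1, 168.6]
tool_rot: [1.0, 0.029, 0.005, -0.0]
force: [0.6, 0.7, -1.2]
opening: 49.0
grasp_force: 42.1
[ 0.73731148  0.63972341 -2.09985181]
turn [-0.    -0.005  0.028] then shift [-3.00e-01  3.74e+02 -1.43e+01] len 374 rows>=6.0 at [489.1 113.9 165.7] t 10.05
```

```bash
python3 inch.py '0 0 0.014 0 62 0 40;0 0 0.014 0 62 0 40;0 0 0 0 62 0 40;0 0 0 0 62 0 40;0 0 0 0 62 0 40;0 0 0 0 62 0 40;0 0 0 0 0 0 40' 40; python3 to.py 502.8 -260 180 0.03
python3 - <<'E'
from h import *
grab('wrist','w5')
E
```

```text
clock: 10.92
eef_pos: [499.5, -261.7, 160.9]
tool_rot: [1.0, 0.012, -0.001, -0.0]
force: [-0.2, 0.7, -0.9]
opening: 48.7
grasp_force: 42.2
turn [-0.001  0.002 -0.005] then shift [  3.4  -1.6 -19.1] len 19 rows>=0.3 at [ 499.5 -261.7  160.9] t 10.925
```

View pics/w5.png

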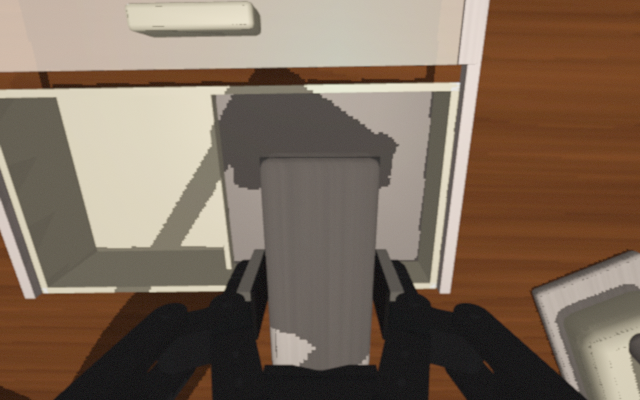

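Tin held flat at (320,260) over the shallow end. Rim corners read at about (459,84), (439,289) and (43,293).

Run:
```python
from h import *
w=grab('wrist'); P=lambda u,v,z:onz(w,u,v,z)[:2]
A=P(459,84,72);B=P(439,289,72);C=P(43,293,72); D=P(0,91.5,72)
print(A,B,C,D,'lenx',np.hypot(*(A-B)),'leny',np.hypot(*(B-C)),'yaw',np.arctan2(*(A-B)[::-1]),np.arctan2(-(C-B)[0],(C-B)[1]),'far edge yaw',np.arctan2(-(D-A)[0],(D-A)[1]))
print('centre from diag A,C',(A+C)/2)
print('sill', P(213,96,48),P(228,258,48),'grip top edges far/near z106.5',P(129,4,106.5),P(249,4,106.5),P(132,28,106.5),P(253,26,106.5))
```

```text
[ 587.08089347 -350.87674415] [ 424.97634765 -361.00012242] [411.52136434 -26.92815819] [573.94304412 -38.15915651] lenx 162.42033912676771 leny 334.3428088891917 yaw 0.06236869336175429 0.040253946979807005 far edge yaw 0.04198717508429907
centre from diag A,C [ 499.3011289  -188.90245117]
sill [ 574.08173468 -176.05788035] [ 435.65418653 -178.35321388] grip top edges far/near z106.5 [ 622.07531306 -153.3481472 ] [ 623.74902773 -217.78191838] [ 610.51854419 -153.09315452] [ 613.23457193 -219.50126579]
```

```bash
python3 inch.py '0 0 0 3 2 40 40;0 0 0 0 0 40 40;0 0 0 0 0 20 40;0 0 0 0 0 0 40;0 0 0 0 0 0 40' 40; python3 to.py 502.4 -263 42 0.033
```

```text
clock: 11.65
eef_pos: [505.6, -260.1, 65.0]
tool_rot: [1.0, 0.015, 0.001, 0.001]
force: [-0.4, 0.4, -0.1]
opening: 49.0
grasp_force: 42.2
turn [ 0.001 -0.003 -0.003] then shift [-3.3  2.7 23. ] len 23 rows>=0.4 at [ 505.6 -260.1   65. ] t 11.65
```

```bash
python3 inch.py '0 0 0 -2 2 10 40;0 0 0 0 0 7 40;0 0 0 0 0 4 40;0 0 0 0 0 0 40;0 0 0 0 0 0 40' 40; python3 to.py 502.4 -263 42 0.033
```

```text
clock: 12.28
eef_pos: [502.6, -262.0, 42.2]
tool_rot: [1.0, 0.015, 0.0, -0.0]
force: [-0.5, -0.3, -1.0]
opening: 49.1
grasp_force: 42.2
turn [-0.    -0.001 -0.003] then shift [-0.2  1.   0.2] len 1 rows>=0.0 at [ 502.6 -262.    42.2] t 12.275
```

```bash
python3 inch.py '0 0 0 0 0 1.5 40;0 0 0 0 0 0 40;0 0 0 0 0 0 55;0 0 0 0 0 0 70;0 0 0 0 0 0 75;0 0 0 0 0 0 75;0 0 0 0 0 -40 75;0 0 0 0 0 -60 85' 40;python3 inch.py '0 0 0 0 0 -60 85;0 0 0 0 0 0 85;0 0 0 0 -50 0 85;0 0 0 0 -50 0 85;0 0 0 0 0 0 85'
python3 - <<'E'
from h import *
grab('wrist','w6'); print(read_state()['eef_pos'])
E
```

```text
clock: 13.28
eef_pos: [500.7, -260.9, 139.3]
tool_rot: [1.0, 0.015, -0.002, -0.002]
force: [0.9, -0.8, -0.1]
opening: 84.8
grasp_force: 0.0
clock: 13.9
eef_pos: [499.0, -159.1, 199.8]
tool_rot: [1.0, 0.017, -0.0, -0.001]
force: [0.4, -0.9, 0.9]
opening: 84.6
grasp_force: 0.0
[ 499.19981935 -160.68833582  200.0091966 ]
```

View pics/w6.png

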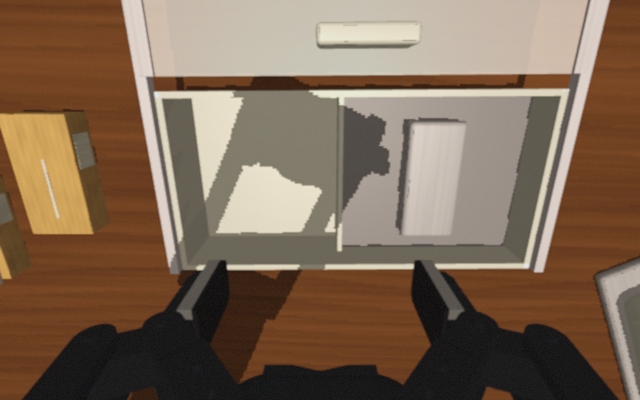

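Tin lies flat in the shallow end, around (434,178). Rim outer corners read at (154,93), (568,90), (530,268) and (178,270), with the sill at u≈340.

Run:
```python
from h import *
w=grab('wrist'); P=lambda u,v,z=72:onz(w,u,v,z)[:2]
a,b,c,d=P(154,93),P(568,90),P(530,268),P(178,270)
print(np.round([a,b,c,d],1)); print('centre',(a+b+c+d)/4,'leny',np.hypot(*(a-b)),np.hypot(*(c-d)),'lenx',np.hypot(*(a-d)),np.hypot(*(b-c)))
y=(a+d-b-c); print('yaw',np.arctan2(-y[0],y[1]), (lambda x:np.arctan2(x[1],x[0]))(a+b-c-d))
print('sill',P(341,97,48),P(340,250,48))
for x in jars(grab('top'),(140,170,265,295),80,1500): print('T',*x)
```

```text
[[ 573.6  -25.4]
 [ 586.7 -355.5]
 [ 425.2 -364.3]
 [ 411.9  -27.1]]
centre [ 499.3550776 -193.074469 ] leny 330.3413031309363 337.43192338328384 lenx 161.7912636243484 161.7476706146088
yaw 0.03961191236762273 0.032340665903560745
sill [ 574.92884204 -176.53217051] [ 425.75094587 -183.53104436]
T [238.6 193.8] [23.6 23.8] 358 [624.8 257.9]
T [202.  196.3] [24.7 25.5] 315 [619.5 344.4]
T [167.7 229.4] [23.6 24.3] 349 [542.  423.7]
T [212.6 234.9] [23.8 24.2] 363 [528.4 318. ]
T [197.3 271.6] [23.8 24.5] 361 [443.5 352.6]
T [253.9 284. ] [21.6 82.1] 651 [413.9 220.6]
```

```bash
python3 to.py 528 317 150 0.036; python3 inch.py '0 0 0 4 -60 6 60;0 0 0 4 -60 6 60;0 0 0 4 -60 6 60;0 0 0 3 -60 6 60;0 0 0 3 -60 6 60;0 0 0 3 -60 7 60;0 0 0 3 -60 7 60;0 0 0 3 -58 6 60'; python3 inch.py '0 0 0 0 0 0 60;0 0 0 0 0 0 60'; python3 to.py 528 317 100 0.036
python3 - <<'E'
from h import *
t=grab('scene')
for x in jars(t,(330,235,500,345),80,2000): print('S',*x)
E
```

```text
turn [ 0.    -0.    -0.006] then shift [  45.9 -478.1   50.3] len 483 rows>=7.7 at [ 499.3 -162.4  200.3] t 14.05
clock: 15.05
eef_pos: [513.0, 317.4, 150.1]
tool_rot: [1.0, 0.014, 0.001, 0.0]
force: [1.9, 0.0, -0.3]
opening: 60.1
grasp_force: 0.0
clock: 15.3
eef_pos: [512.7, 315.6, 150.1]
tool_rot: [1.0, 0.015, 0.0, 0.001]
force: [1.0, -0.3, -0.3]
opening: 59.7
grasp_force: 0.0
turn [ 0.001 -0.    -0.007] then shift [15.4 -0.9 50.1] len 52 rows>=0.8 at [512.7 315.6 150.1] t 15.3
S [467. 256.] [21.6 24.4] 172 [439.3 355.2]
S [362.5 269.8] [26.6 29.4] 449 [623.5 255.5]
S [397.6 299. ] [29.3 39.7] 393 [609.8 338.4]
S [458.1 312.6] [27.7 33.5] 433 [540.5 421.6]
```

```bash
python3 inch.py '0 0 0 15 -1 0 60;0 0 0 0 0 50 60;0 0 0 0 0 40 60;0 0 0 0 0 0 60;0 0 0 0 0 0 60'; python3 to.py 528 317 43.5 0.036
```

```text
clock: 15.98
eef_pos: [528.7, 317.4, 62.8]
tool_rot: [1.0, 0.014, 0.001, -0.0]
force: [0.3, -0.9, 0.5]
opening: 59.8
grasp_force: 0.0
turn [-0.001 -0.003 -0.008] then shift [-0.7  0.4 19.3] len 19 rows>=0.3 at [528.7 317.4  62.8] t 15.975
```

```bash
python3 inch.py '0 0 0 0 0 12 60;0 0 0 0 0 7 50;0 0 0 0 0 0 40;0 0 0 0 0 0 20;0 0 0 0 0 0 15;0 0 0 0 0 0 15;0 0 0 0 0 0 15' 40; python3 inch.py '0 0 0 0 0 -5 15;0 0 0 0 0 -30 15;0 0 0 0 0 -60 15;0 0 0 0 0 -15 15;0 0 0 0 0 0 15'; python3 to.py 535.8 -137.1 155 0.036
```

```text
clock: 16.85
eef_pos: [527.4, 318.0, 42.0]
tool_rot: [1.0, 0.015, 0.001, -0.0]
force: [-0.4, 0.1, 0.2]
opening: 14.9
grasp_force: 0.0
clock: 17.48
eef_pos: [528.4, 318.5, 154.0]
tool_rot: [1.0, 0.015, 0.002, -0.001]
force: [-0.1, 0.1, -0.0]
opening: 15.0
grasp_force: 0.0
turn [-0.002 -0.005 -0.006] then shift [ -9.  455.6  -1. ] len 456 rows>=7.3 at [528.4 318.5 154. ] t 17.475
```

Nothing was gripped, so that jar may have been knocked aside. Looking again.

```bash
python3 inch.py '0 0 0 -60 60 0 60;0 0 0 -20 60 0 60;0 0 0 0 60 0 60;0 0 0 0 0 0 60'
python3 - <<'E'
from h import *
t=grab('top','t7');s=grab('scene','s7')
for x in jars(t,(140,170,265,295),80,1500): print('T',*x)
for x in jars(s,(330,235,500,345),80,2000): print('S',*x)
E
```

```text
clock: 17.98
eef_pos: [466.8, 148.8, 149.5]
tool_rot: [1.0, 0.013, -0.001, 0.001]
force: [-0.3, 0.5, 0.4]
opening: 59.9
grasp_force: 0.0
T [238.6 193.8] [23.5 23.7] 356 [624.8 257.8]
T [201.1 207.9] [30.1 50.7] 669 [592.  345.9]
T [167.7 229.4] [23.6 24.3] 347 [542.  423.7]
T [194.  271.5] [16.6 23.4] 175 [443.8 360.4]
T [241.5 281.8] [15.4 53.9] 447 [419.3 249.5]
S [464. 255.] [23.3 30.2] 377 [442.2 350.2]
S [362.5 269.9] [26.5 29.4] 444 [623.6 255.6]
S [406.6 292.9] [37.4 56.9] 846 [588.3 339.7]
S [457.8 312.4] [27.6 34.3] 525 [540.6 421. ]
```

Run:
```python
import cv2,numpy as np
s=cv2.imread('pics/s7.png'); t=cv2.imread('pics/t7.png')
a=cv2.resize(s[240:340,350:490],(560,400),interpolation=cv2.INTER_CUBIC)[:, :400]
b=cv2.resize(t[180:280,150:250],(400,400),interpolation=cv2.INTER_CUBIC)
cv2.imwrite('pics/c7.png',np.hstack([a,b]))
```

```text
(no output)
```

View pics/c7.png

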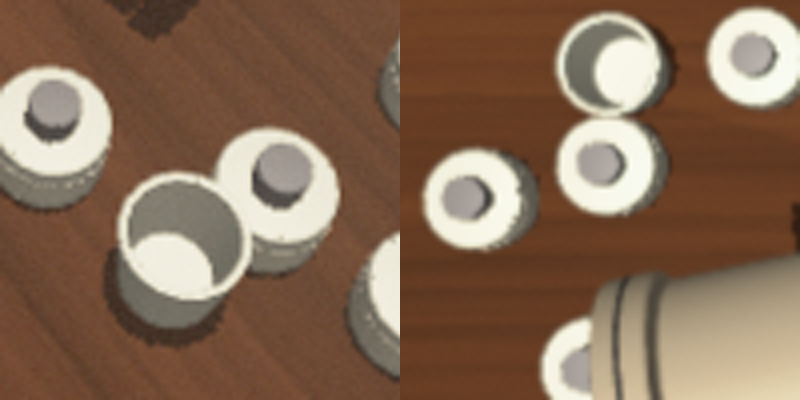

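Jar C now stands upright against the cup, with its body top at about (201,221) in the top view and its cap at (421,282) in the scene view.

```bash
python3 - <<'E'
from h import *
t=grab('top');s=grab('scene')
print(onz(t,201,221.2,40),onz(t,200,220.5,58),onz(s,421.2,282,58))
E
python3 to.py 557 341 110 0.036
```

```text
[560.75006774 345.77555307  40.        ] [561.69799124 343.5398336   58.        ] [560.04063894 344.07355748  58.        ]
turn [-0.     0.001 -0.006] then shift [  96.1 -184.4   40.7] len 212 rows>=3.4 at [467.6 153.2 150.7] t 18.175
```

```bash
python3 inch.py '0 0 0 25 -47 0 60;0 0 0 25 -47 0 60;0 0 0 25 -47 0 60;0 0 0 25 -45 0 60;0 0 0 0 0 45 60;0 0 0 0 0 35 60;0 0 0 0 0 0 60;0 0 0 0 0 0 60'; python3 to.py 560.5 344 42.5 0.036
```

```text
clock: 19.18
eef_pos: [562.8, 342.6, 72.9]
tool_rot: [1.0, 0.015, 0.001, -0.0]
force: [0.6, -0.2, -0.1]
opening: 60.1
grasp_force: 0.0
turn [-0.    -0.002 -0.005] then shift [-2.3 -1.5 30.4] len 31 rows>=0.5 at [562.8 342.6  72.9] t 19.175
```

```bash
python3 inch.py '0 0 0 -2 -1 10 60;0 0 0 0 0 10 60;0 0 0 0 0 10 60;0 0 0 0 0 0 40;0 0 0 0 0 0 15;0 0 0 0 0 0 15;0 0 0 0 0 0 15;0 0 0 0 0 0 15' 40; python3 to.py 535.8 -137.1 155 0.036
```

```text
clock: 20.18
eef_pos: [560.7, 342.5, 42.0]
tool_rot: [1.0, 0.015, 0.001, -0.0]
force: [0.1, -0.4, -1.1]
opening: 24.3
grasp_force: 39.3
turn [-0.    -0.001 -0.006] then shift [ -42.2  478.3 -113. ] len 493 rows>=7.9 at [560.7 342.5  42. ] t 20.175
```

```bash
python3 inch.py '0 0 0 0 0 -8 15;0 0 0 0 0 -45 15;0 0 0 0 0 -60 15;0 0 0 0 0 0 15;0 0 0 -5 60 0 15;0 0 0 -5 60 0 15;0 0 0 -5 60 0 15;0 0 0 -5 60 0 15' 40;python3 inch.py '0 0 0 -5 60 0 15;0 0 0 -5 60 0 15;0 0 0 -5 60 0 15;0 0 0 -7 58 0 15;0 0 0 0 0 0 15;0 0 0 0 0 0 15'; python3 to.py 535.8 -137.1 52 0.036
```

```text
clock: 21.18
eef_pos: [547.2, 100.2, 154.8]
tool_rot: [1.0, 0.015, 0.001, 0.0]
force: [0.9, -0.5, -1.3]
opening: 24.4
grasp_force: 39.7
clock: 21.92
eef_pos: [532.6, -136.4, 154.6]
tool_rot: [1.0, 0.014, 0.0, -0.0]
force: [0.7, 0.4, -1.6]
opening: 24.2
grasp_force: 39.8
turn [-0.001 -0.001 -0.007] then shift [  3.2   0.8 102.6] len 103 rows>=1.6 at [ 532.6 -136.4  154.6] t 21.925
```

```bash
python3 inch.py '0 0 0 3 1 40 15;0 0 0 0 0 35 15;0 0 0 0 0 15 15;0 0 0 0 0 5 15;0 0 0 0 0 0 15;0 0 0 0 0 0 15'; python3 to.py 535.8 -137.1 50.5 0.036
```

```text
clock: 22.68
eef_pos: [537.1, -137.8, 61.5]
tool_rot: [1.0, 0.015, 0.002, 0.0]
force: [-0.6, -0.4, -1.1]
opening: 24.4
grasp_force: 39.8
turn [ 0.001 -0.003 -0.006] then shift [-1.3 -0.7 11. ] len 11 rows>=0.2 at [ 537.1 -137.8   61.5] t 22.675
```

```bash
python3 inch.py '0 0 0 -1 -0.5 5 15;0 0 0 0 0 4 15;0 0 0 0 0 2 15;0 0 0 0 0 0 15;0 0 0 0 0 0 15'; python3 to.py 535.8 -137.1 50.5 0.036
```

```text
clock: 23.3
eef_pos: [535.2, -137.0, 49.9]
tool_rot: [1.0, 0.015, 0.001, -0.0]
force: [-4.7, 2.9, 9.2]
opening: 24.4
grasp_force: 40.8
turn [-0.    -0.001 -0.006] then shift [ 0.6  0.2 -0.6] len 1 rows>=0.0 at [ 535.2 -137.    49.9] t 23.3
```

```bash
python3 inch.py '0 0 0 0 0 -1 15;0 0 0 0 0 0 40;0 0 0 0 0 0 40;0 0 0 0 0 0 40;0 0 0 0 0 -40 40;0 0 0 0 0 -60 60;0 0 0 0 0 0 60'
python3 - <<'E'
from h import *
t=grab('top');s=grab('scene')
for x in jars(t,(140,170,265,295),80,1500): print('T',*x)
for x in jars(s,(330,235,500,345),80,2000): print('S',*x)
for x in jars(t,(360,205,425,290),80,1500,48): print('box',*x)
E
python3 to.py 624 257 150 0.036
```

```text
clock: 24.18
eef_pos: [538.6, -138.4, 156.3]
tool_rot: [1.0, 0.015, 0.006, 0.002]
force: [0.4, 0.1, 0.8]
opening: 60.0
grasp_force: 0.0
T [201.7 195.6] [24.9 25.6] 311 [621.1 345.1]
T [238.6 193.8] [23.6 23.8] 358 [624.8 257.9]
T [167.7 229.4] [23.6 24.3] 349 [542.  423.7]
T [197.3 271.6] [23.8 24.5] 362 [443.5 352.6]
T [253.9 284. ] [21.6 82.1] 651 [413.9 220.6]
S [464. 255.] [23.4 30.3] 380 [442.2 350.3]
S [362.5 269.8] [26.6 29.4] 448 [623.5 255.5]
S [395.7 298.5] [30.1 33.9] 405 [611.9 335.6]
S [457.8 312.4] [27.6 34.3] 528 [540.6 421.1]
turn [ 0.001 -0.003 -0.006] then shift [ 102.6 -390.8    0.8] len 404 rows>=6.5 at [ 535.5 -137.3  150.8] t 24.275Traceback (most recent call last):
  File "<stdin>", line 5, in <module>
  File "h.py", line 25, in jars
    e=cv2.fitEllipse(cv2.convexHull(p)); out.append((np.round(e[0],1),np.round(e[1],1),s[4],np.round(onz(f,*e[0],z)[:2],1)))
cv2.error: OpenCV(4.12.0) /io/opencv/modules/imgproc/src/shapedescr.cpp:361: error: (-201:Incorrect size of input array) There should be at least 5 points to fit the ellipse in function 'fitEllipseNoDirect'
```

```bash
python3 inch.py '0 0 0 14.7 -56 0 50;0 0 0 14.7 -56 0 50;0 0 0 14.7 -56 0 50;0 0 0 14.7 -56 0 50;0 0 0 14.7 -56 0 50;0 0 0 14.7 -56 0 50;0 0 0 14.7 -55 0 50;0 0 0 0 0 0 50';python3 inch.py '0 0 0 0 0 50 50;0 0 0 0 0 30 50;0 0 0 0 0 0 50;0 0 0 0 0 0 50'; python3 to.py 624.2 256.5 42 0.036
```

```text
clock: 25.28
eef_pos: [624.4, 260.7, 146.6]
tool_rot: [1.0, 0.017, -0.002, 0.0]
force: [-0.2, -1.1, -1.4]
opening: 50.0
grasp_force: 0.0
clock: 25.78
eef_pos: [626.4, 256.4, 70.6]
tool_rot: [1.0, 0.015, 0.001, -0.0]
force: [1.1, 0.0, 0.1]
opening: 50.1
grasp_force: 0.0
turn [ 0.    -0.001 -0.007] then shift [-2.2 -0.2 28.6] len 29 rows>=0.5 at [626.4 256.4  70.6] t 25.775
```

```bash
python3 inch.py '0 0 0 -2 0 9 50;0 0 0 0 0 10 50;0 0 0 0 0 9 50;0 0 0 0 0 0 30;0 0 0 0 0 0 15;0 0 0 0 0 0 15;0 0 0 0 0 0 15' 40; python3 inch.py '0 0 0 0 0 -8 15;0 0 0 0 0 -45 15;0 0 0 0 0 -60 15;0 0 0 0 0 0 15'; python3 to.py 459.8 -139.9 155 0.036
```

```text
clock: 26.65
eef_pos: [624.2, 256.9, 42.1]
tool_rot: [1.0, 0.015, 0.001, -0.0]
force: [-0.0, -0.8, -1.3]
opening: 24.0
grasp_force: 39.3
clock: 27.15
eef_pos: [628.3, 258.3, 163.9]
tool_rot: [1.0, 0.015, 0.007, -0.002]
force: [0.6, 0.8, -1.3]
opening: 24.5
grasp_force: 39.6
turn [-0.004 -0.014 -0.006] then shift [-182.7  391.8    8.9] len 432 rows>=6.9 at [628.3 258.3 163.9] t 27.15
```

```bash
python3 inch.py '0 0 0 -22.5 49 0 15;0 0 0 -22.5 49 0 15;0 0 0 -22.5 49 0 15;0 0 0 -22.5 49 0 15;0 0 0 -22.5 49 0 15;0 0 0 -22.5 49 0 15;0 0 0 -22.5 49 0 15;0 0 0 -22 49 0 15' 40;python3 inch.py '0 0 0 0 0 0 15;0 0 0 0 0 0 15;0 0 0 0 0 0 15'; python3 to.py 459.8 -139.9 60 0.036
```

```text
clock: 28.15
eef_pos: [455.3, -141.8, 154.9]
tool_rot: [1.0, 0.015, 0.001, 0.0]
force: [0.6, -0.6, -1.4]
opening: 24.3
grasp_force: 39.7
clock: 28.52
eef_pos: [456.7, -139.2, 154.7]
tool_rot: [1.0, 0.016, 0.001, -0.0]
force: [-0.3, 0.5, -0.6]
opening: 24.2
grasp_force: 39.8
turn [-0.    -0.001 -0.005] then shift [ 3.1  0.8 94.7] len 95 rows>=1.5 at [ 456.7 -139.2  154.7] t 28.525
```

```bash
python3 inch.py '0 0 0 3 1 40 15;0 0 0 0 0 35 15;0 0 0 0 0 15 15;0 0 0 0 0 5 15;0 0 0 0 0 0 15;0 0 0 0 0 0 15'; python3 inch.py '0 0 0 0 -0.5 4 15;0 0 0 0 0 3 15;0 0 0 0 0 0 15;0 0 0 0 0 0 15'; python3 to.py 459.8 -139.9 50.5 0.036
```

```text
clock: 29.28
eef_pos: [460.5, -141.7, 61.2]
tool_rot: [1.0, 0.015, 0.002, 0.0]
force: [0.1, -0.2, -1.1]
opening: 24.5
grasp_force: 39.8
clock: 29.78
eef_pos: [459.4, -140.8, 52.7]
tool_rot: [1.0, 0.015, 0.0, -0.0]
force: [0.5, 1.2, -1.6]
opening: 24.5
grasp_force: 39.8
turn [-0.    -0.001 -0.006] then shift [ 0.5 -0.9  2.2] len 2 rows>=0.0 at [ 459.4 -140.8   52.7] t 29.775
```

Place it, then go for jar D (442.9, 351.5), with a check first.

```bash
python3 inch.py '0 0 0 0 0 2 15;0 0 0 0 0 0 15;0 0 0 0 0 0 40;0 0 0 0 0 0 40;0 0 0 0 0 0 40;0 0 0 0 0 -40 40;0 0 0 0 0 -60 50;0 0 0 0 0 0 50'
python3 - <<'E'
from h import *
t=grab('top','t8');s=grab('scene')
for x in jars(t,(140,170,265,275),80,1500): print('T',*x)
for x in jars(s,(330,235,500,345),80,2000): print('S',*x)
E
python3 to.py 443 351.5 150 0.036
```

```text
clock: 30.78
eef_pos: [462.9, -142.3, 156.8]
tool_rot: [1.0, 0.015, 0.005, 0.002]
force: [0.3, 0.2, 0.7]
opening: 50.0
grasp_force: 0.0
T [201.7 195.6] [24.9 25.6] 311 [621.1 345.1]
T [167.7 229.4] [23.6 24.3] 349 [542.  423.7]
T [197.4 271.1] [23.4 23.7] 216 [444.5 352.3]
T [254.3 269. ] [21.8 23.1] 243 [448.6 219.8]
S [464.  254.9] [23.5 30.4] 387 [442.2 350.2]
S [395.7 298.4] [30.2 34.1] 418 [611.8 335.6]
S [457.8 312.4] [27.8 34.3] 534 [540.5 421. ]
turn [ 0.001 -0.003 -0.006] then shift [   0.8 -492.9    1.7] len 493 rows>=7.9 at [ 460.  -141.1  151.7] t 30.875
```

```bash
python3 inch.py '0 0 0 0 -61.5 0 50;0 0 0 0 -61.5 0 50;0 0 0 0 -61.5 0 50;0 0 0 0 -61.5 0 50;0 0 0 0 -61.5 0 50;0 0 0 0 -61.5 0 50;0 0 0 0 -61.5 0 50;0 0 0 0 -62 0 50';python3 inch.py '0 0 0 0 0 0 50;0 0 0 0 0 50 50;0 0 0 0 0 30 50;0 0 0 0 0 0 50;0 0 0 0 0 0 50'; python3 to.py 443 351.5 42 0.036
```

```text
clock: 31.88
eef_pos: [443.3, 352.9, 148.7]
tool_rot: [1.0, 0.015, -0.001, 0.001]
force: [0.4, -0.6, 0.5]
opening: 50.2
grasp_force: 0.0
clock: 32.5
eef_pos: [445.1, 351.1, 71.4]
tool_rot: [1.0, 0.015, 0.001, -0.0]
force: [0.1, 0.1, 0.9]
opening: 49.5
grasp_force: 0.0
turn [-0.    -0.001 -0.007] then shift [-2.1 -0.4 29.4] len 30 rows>=0.5 at [445.1 351.1  71.4] t 32.5
```

```bash
python3 inch.py '0 0 0 -2 0 9 50;0 0 0 0 0 10 50;0 0 0 0 0 9 50;0 0 0 0 0 0 30;0 0 0 0 0 0 15;0 0 0 0 0 0 15;0 0 0 0 0 0 15' 40; python3 inch.py '0 0 0 0 0 -8 15;0 0 0 0 0 -45 15;0 0 0 0 0 -60 15;0 0 0 0 0 0 15;0 0 0 0 0 0 15'; python3 to.py 533.3 -67.1 155 0.036
```

```text
clock: 33.38
eef_pos: [442.9, 351.6, 43.0]
tool_rot: [1.0, 0.015, 0.001, -0.0]
force: [0.1, 0.3, -0.5]
opening: 24.0
grasp_force: 39.2
clock: 34.0
eef_pos: [442.7, 351.5, 156.2]
tool_rot: [1.0, 0.015, 0.001, -0.0]
force: [-0.3, -1.0, -1.6]
opening: 24.4
grasp_force: 39.5
turn [-0.    -0.002 -0.006] then shift [ 75.5 421.6   1.2] len 428 rows>=6.9 at [442.7 351.5 156.2] t 34.0
```

```bash
python3 inch.py '0 0 0 9.5 52.7 0 15;0 0 0 9.5 52.7 0 15;0 0 0 9.5 52.7 0 15;0 0 0 9.5 52.7 0 15;0 0 0 9.5 52.7 0 15;0 0 0 9.5 52.7 0 15;0 0 0 9.5 52.7 0 15;0 0 0 9.5 52.7 0 15' 40;python3 inch.py '0 0 0 0 0 0 15;0 0 0 0 0 0 15;0 0 0 0 0 0 15'; python3 to.py 533.3 -67.1 61 0.036
```

```text
clock: 35.0
eef_pos: [529.9, -69.1, 153.7]
tool_rot: [1.0, 0.015, -0.001, -0.0]
force: [0.1, 0.4, -0.6]
opening: 24.3
grasp_force: 39.6
clock: 35.38
eef_pos: [530.5, -66.4, 154.9]
tool_rot: [1.0, 0.016, -0.0, -0.0]
force: [-0.3, 0.0, 0.1]
opening: 24.1
grasp_force: 39.7
turn [-0.001  0.001 -0.005] then shift [ 2.8  0.8 93.9] len 94 rows>=1.5 at [530.5 -66.4 154.9] t 35.375
```

```bash
python3 inch.py '0 0 0 3 1 40 15;0 0 0 0 0 35 15;0 0 0 0 0 15 15;0 0 0 0 0 4 15;0 0 0 0 0 0 15;0 0 0 0 0 0 15'; python3 inch.py '0 0 0 0 -0.5 4 15;0 0 0 0 0 3 15;0 0 0 0 0 0 15;0 0 0 0 0 0 15'; python3 to.py 533.3 -67.1 51.3 0.036
```

```text
clock: 36.12
eef_pos: [535.4, -68.8, 63.4]
tool_rot: [1.0, 0.015, 0.002, 0.0]
force: [-0.1, -0.6, -1.3]
opening: 24.4
grasp_force: 39.7
clock: 36.62
eef_pos: [534.2, -68.1, 54.8]
tool_rot: [1.0, 0.015, 0.0, -0.0]
force: [0.3, 0.6, -1.7]
opening: 24.3
grasp_force: 39.7
turn [-0.    -0.001 -0.006] then shift [-0.9 -1.   3.5] len 4 rows>=0.1 at [534.2 -68.1  54.8] t 36.625
```

```bash
python3 inch.py '0 0 0 0 -0.5 3 15;0 0 0 0 0 0 15;0 0 0 0 0 0 40;0 0 0 0 0 0 40;0 0 0 0 0 0 40;0 0 0 0 0 -40 40;0 0 0 0 0 -60 50;0 0 0 0 0 0 50'
python3 - <<'E'
from h import *
t=grab('top','t9');s=grab('scene')
for x in jars(t,(140,170,265,275),80,1500): print('T',*x)
for x in jars(s,(330,235,500,345),80,2000): print('S',*x)
E
python3 to.py 541.3 422.3 150 0.036
```

```text
clock: 37.62
eef_pos: [538.1, -68.5, 158.3]
tool_rot: [1.0, 0.015, 0.006, 0.001]
force: [0.5, -0.5, -0.0]
opening: 50.1
grasp_force: 0.0
T [201.6 195.6] [25.  25.6] 313 [621.1 345.2]
T [167.7 229.4] [23.7 24.3] 351 [542.1 423.7]
T [254.3 269.3] [21.1 27.5] 244 [447.7 219.8]
S [395.7 298.5] [30.2 34.2] 422 [611.9 335.6]
S [457.8 312.4] [28.  34.3] 537 [540.5 421. ]
turn [ 0.001 -0.003 -0.006] then shift [  24.  -489.5    2.9] len 490 rows>=7.8 at [534.9 -67.8 152.9] t 37.725
```

```bash
python3 inch.py '0 0 0 3 -61 0 50;0 0 0 3 -61 0 50;0 0 0 3 -61 0 50;0 0 0 3 -61 0 50;0 0 0 3 -61 0 50;0 0 0 3 -61 0 50;0 0 0 3 -61 0 50;0 0 0 3 -62 0 50';python3 inch.py '0 0 0 0 0 0 50;0 0 0 0 0 50 50;0 0 0 0 0 30 50;0 0 0 0 0 0 50;0 0 0 0 0 0 50'; python3 to.py 541.3 422 42 0.036
```

```text
clock: 38.72
eef_pos: [542.4, 423.2, 149.4]
tool_rot: [1.0, 0.015, -0.001, 0.001]
force: [1.1, 0.3, 1.2]
opening: 49.7
grasp_force: 0.0
clock: 39.35
eef_pos: [544.1, 421.5, 72.7]
tool_rot: [1.0, 0.015, 0.001, -0.0]
force: [0.1, 0.8, 0.2]
opening: 50.1
grasp_force: 0.0
turn [-0.    -0.001 -0.007] then shift [-2.8 -0.6 30.7] len 31 rows>=0.5 at [544.1 421.5  72.7] t 39.35
```

```bash
python3 inch.py '0 0 0 -2 0 10 50;0 0 0 0 0 10 50;0 0 0 0 0 9 50;0 0 0 0 0 0 30;0 0 0 0 0 0 15;0 0 0 0 0 0 15;0 0 0 0 0 0 15' 40; python3 inch.py '0 0 0 0 0 -8 15;0 0 0 0 0 -45 15;0 0 0 0 0 -60 15;0 0 0 0 0 0 15;0 0 0 0 0 0 15'; python3 to.py 457.3 -69.9 155 0.036
```

```text
clock: 40.22
eef_pos: [541.8, 421.9, 43.1]
tool_rot: [1.0, 0.015, 0.001, -0.0]
force: [-0.1, 0.8, -1.2]
opening: 24.1
grasp_force: 39.3
clock: 40.85
eef_pos: [541.8, 422.0, 156.7]
tool_rot: [1.0, 0.015, 0.001, -0.0]
force: [0.4, 0.1, -2.5]
opening: 23.8
grasp_force: 39.5
turn [-0.001 -0.002 -0.006] then shift [-102.2  488.5    1.7] len 499 rows>=8.0 at [541.8 422.  156.7] t 40.85
```

```bash
python3 inch.py '0 0 0 -11 54 0 15;0 0 0 -11 54 0 15;0 0 0 -11 54 0 15;0 0 0 -11 54 0 15;0 0 0 -11 54 0 15;0 0 0 -11 54 0 15;0 0 0 -11 54 0 15;0 0 0 -11 54 0 15' 40;python3 inch.py '0 0 0 -11 54 0 15;0 0 0 0 0 0 15;0 0 0 0 0 0 15;0 0 0 0 0 0 15'; python3 to.py 457.3 -69.9 61 0.036
```

```text
clock: 41.85
eef_pos: [464.6, -14.0, 153.9]
tool_rot: [1.0, 0.015, -0.001, -0.0]
force: [1.3, -0.4, -1.3]
opening: 24.2
grasp_force: 39.7
clock: 42.35
eef_pos: [456.8, -65.7, 155.0]
tool_rot: [1.0, 0.016, -0.0, -0.0]
force: [0.7, 0.2, -1.3]
opening: 24.1
grasp_force: 39.8
turn [-0.001  0.    -0.005] then shift [ 0.4  4.2 94. ] len 94 rows>=1.5 at [456.8 -65.7 155. ] t 42.35
```

```bash
python3 inch.py '0 0 0 0 4 40 15;0 0 0 0 0 35 15;0 0 0 0 0 15 15;0 0 0 0 0 4 15;0 0 0 0 0 0 15;0 0 0 0 0 0 15'; python3 inch.py '0 0 0 0 0 5 15;0 0 0 0 0 3 15;0 0 0 0 0 0 15;0 0 0 0 0 0 15'; python3 to.py 457.3 -69.9 51.3 0.036
```

```text
clock: 43.1
eef_pos: [458.4, -71.1, 63.2]
tool_rot: [1.0, 0.015, 0.002, 0.0]
force: [-0.7, 0.7, -1.6]
opening: 23.7
grasp_force: 39.8
clock: 43.6
eef_pos: [457.2, -70.9, 53.7]
tool_rot: [1.0, 0.015, 0.0, -0.0]
force: [-0.4, -0.5, -0.9]
opening: 24.0
grasp_force: 39.8
turn [-0.    -0.001 -0.006] then shift [ 0.1 -1.   2.4] len 3 rows>=0.0 at [457.2 -70.9  53.7] t 43.6
```

Release, rise, and look at the box.

```bash
python3 inch.py '0 0 0 0 0 2 15;0 0 0 0 0 0 15;0 0 0 0 0 0 40;0 0 0 0 0 0 40;0 0 0 0 0 0 40;0 0 0 0 0 -40 40;0 0 0 0 0 -60 50;0 0 0 0 0 0 50' ; python3 inch.py '0 0 0 5 58 -30 85;0 0 0 5 58 -20 85;0 0 0 0 0 0 85;0 0 0 0 0 0 85';  python3 - <<'E'
from h import *
w=grab('wrist','w10')
E
python3 to.py 417 213 160 0.036
```

```text
clock: 44.6
eef_pos: [460.9, -71.9, 157.7]
tool_rot: [1.0, 0.015, 0.005, 0.001]
force: [0.6, 0.2, -0.8]
opening: 49.8
grasp_force: 0.0
clock: 45.1
eef_pos: [469.8, -183.7, 199.4]
tool_rot: [1.0, 0.014, -0.0, -0.001]
force: [-0.0, 0.5, -0.2]
opening: 84.6
grasp_force: 0.0
turn [-0.001  0.001 -0.006] then shift [ -38.4 -397.7   39.2] len 401 rows>=6.4 at [ 469.7 -183.1  199.2] t 45.15
```

View pics/w10.png

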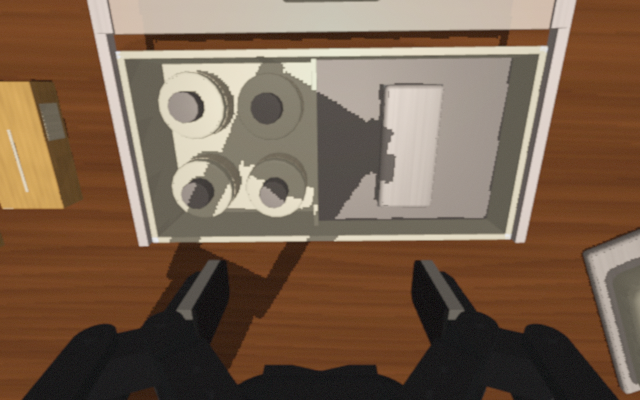

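All four jars stand upright in the deep end (left), and the tin is flat on the right. Next I'll slide the cover by pushing its grip from behind with closed fingers.

```bash
python3 inch.py '0 0 0 48 0 0 5;0 0 0 48 0 0 5;0 0 0 48 0 0 5;0 0 0 50 0 0 5;0 0 0 0 0 40 5;0 0 0 0 0 30 5;0 0 0 0 0 0 5;0 0 0 0 0 0 5'; python3 to.py 660 -185 84 0.036
```

```text
clock: 46.15
eef_pos: [664.6, -177.3, 131.6]
tool_rot: [1.0, 0.015, 0.001, 0.0]
force: [-0.2, -0.4, 0.4]
opening: 5.0
grasp_force: 0.0
turn [ 0.    -0.002 -0.005] then shift [-4.9  7.5 47.6] len 48 rows>=0.8 at [ 664.6 -177.3  131.6] t 46.15
```

```bash
python3 inch.py '0 0 -0.005 0 7 20 5;0 0 0 0 0 18 5;0 0 0 0 0 6 5;0 0 0 0 0 0 5;0 0 0 0 0 0 5'; python3 to.py 660 -185 85 0.036
python3 - <<'E'
from h import *
t=grab('scene','s11'); grab('wrist','w11')
E
```

```text
clock: 46.78
eef_pos: [665.0, -185.2, 87.2]
tool_rot: [1.0, 0.017, 0.001, 0.0]
force: [-0.2, -2.0, -0.5]
opening: 5.0
grasp_force: 0.0
turn [ 0.    -0.002 -0.001] then shift [-4.9 -0.4  2.2] len 5 rows>=0.1 at [ 665.  -185.2   87.2] t 46.775
```

View pics/w11.png

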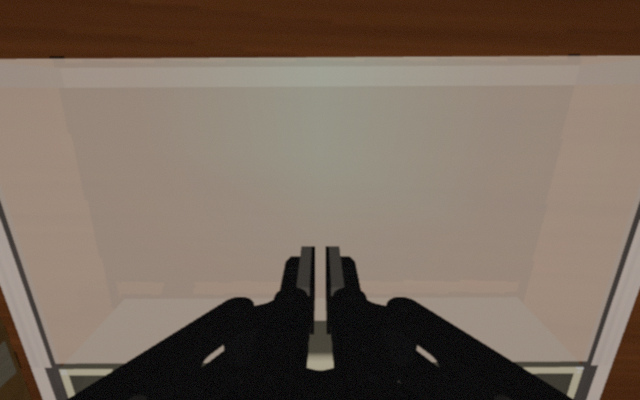

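The closed fingers stand behind the grip (white strip at (320,350)), so I can push.

```bash
for i in 1; do python3 inch.py '0 0 0 -12 0 0 5;0 0 0 -12 0 0 5;0 0 0 -10 0 0 5;0 0 0 -10 0 0 5;0 0 0 -10 0 0 5;0 0 0 -10 0 0 5;0 0 0 0 0 0 5'; done; python3 inch.py '0 0 0 -12 0 0 5;0 0 0 -12 0 0 5;0 0 0 -12 0 0 5;0 0 0 -12 0 0 5;0 0 0 -12 0 0 5;0 0 0 0 0 0 5'; python3 to.py 460 -192.5 87 0.036
```

```text
clock: 47.75
eef_pos: [599.6, -187.3, 86.4]
tool_rot: [1.0, 0.017, 0.0, -0.0]
force: [1.0, -0.1, -0.1]
opening: 5.0
grasp_force: 0.0
clock: 48.5
eef_pos: [539.3, -189.4, 86.2]
tool_rot: [1.0, 0.017, -0.0, -0.0]
force: [0.2, -0.1, 0.6]
opening: 4.8
grasp_force: 0.0
turn [-0.001  0.    -0.002] then shift [-79.4   0.3  -0.8] len 79 rows>=1.3 at [ 539.3 -189.4   86.2] t 48.5
```

```bash
python3 inch.py '0 0 0 -12 0 0 5;0 0 0 -12 0 0 5;0 0 0 -12 0 0 5;0 0 0 -10 0 0 5;0 0 0 -10 0 0 5;0 0 0 -7 0 0 5;0 0 0 0 0 0 5'; python3 inch.py '0 0 0 -4 0 0 5;0 0 0 -4 0 0 5;0 0 0 0 0 0 5'; python3 inch.py '0 0 0 -3 0 0 5;0 0 0 0 0 0 5'; python3 inch.py '0 0 0 -3 0 0 5;0 0 0 0 0 0 5'
```

```text
clock: 49.38
eef_pos: [476.8, -191.5, 86.1]
tool_rot: [1.0, 0.017, 0.0, -0.0]
force: [0.3, -0.1, -0.1]
opening: 5.1
grasp_force: 0.0
clock: 49.75
eef_pos: [469.3, -191.8, 86.2]
tool_rot: [1.0, 0.017, 0.0, -0.0]
force: [-0.1, 0.6, 0.1]
opening: 5.0
grasp_force: 0.0
clock: 50.0
eef_pos: [466.4, -192.0, 86.3]
tool_rot: [1.0, 0.017, 0.0, -0.0]
force: [0.2, -0.0, -0.4]
opening: 5.1
grasp_force: 0.0
clock: 50.25
eef_pos: [463.4, -192.1, 86.4]
tool_rot: [1.0, 0.017, 0.0, -0.0]
force: [-0.4, 0.1, -0.3]
opening: 4.9
grasp_force: 0.0
```

```bash
python3 inch.py '0 0 0 -3 0 0 5;0 0 0 -3 0 0 5;0 0 0 0 0 0 5';python3 inch.py '0 0 0 -2 0 0 5;0 0 0 0 0 0 5'; python3 inch.py '0 0 0 -2 0 0 5;0 0 0 0 0 0 5'
python3 - <<'E'
from h import *
grab('scene','s12')
E
```

```text
clock: 50.62
eef_pos: [462.2, -192.2, 86.8]
tool_rot: [1.0, 0.017, 0.006, 0.0]
force: [26.8, 0.0, -19.5]
opening: 5.1
grasp_force: 13.6
clock: 50.88
eef_pos: [462.1, -192.2, 86.9]
tool_rot: [1.0, 0.017, 0.008, 0.001]
force: [39.4, -0.8, -27.9]
opening: 5.0
grasp_force: 19.2
clock: 51.12
eef_pos: [462.1, -192.3, 87.1]
tool_rot: [1.0, 0.018, 0.01, 0.001]
force: [51.1, -0.0, -35.8]
opening: 4.6
grasp_force: 24.9
```

View pics/s12.png

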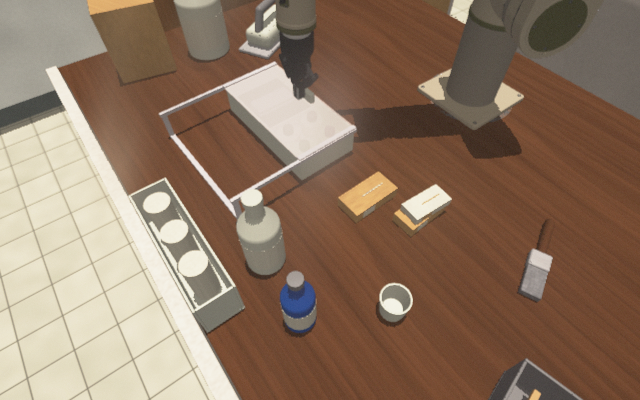

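The cover spans the whole box and is at its stop. Backing off and going to the cartons at (423,205) in that view.

```bash
python3 inch.py '0 0 0 12 0 0 5;0 0 0 15 0 0 5;0 0 0 0 0 -60 5;0 0 0 0 0 -55 5;0 0 0 -8 -60 0 85;0 0 0 -8 -60 0 85;0 0 0 -8 -60 0 85;0 0 0 -8 -60 0 85'; python3 inch.py '0 0 0 -8 -60 0 85;0 0 0 -8 -48 0 85;0 0 0 0 0 0 85;0 0 0 0 0 0 85;0 0 0 0 0 0 85'
python3 - <<'E'
from h import *
w=grab('wrist','w13'); print(read_state()['eef_pos'])
E
```

```text
clock: 52.18
eef_pos: [439.8, 48.8, 201.7]
tool_rot: [1.0, 0.017, 0.001, 0.0]
force: [1.0, 0.9, 0.0]
opening: 76.5
grasp_force: 0.0
clock: 52.8
eef_pos: [420.8, 153.5, 201.3]
tool_rot: [1.0, 0.017, 0.0, 0.0]
force: [0.2, -0.5, -0.1]
opening: 84.9
grasp_force: 0.0
[420.83868715 153.45504496 201.34031674]
```

View pics/w13.png

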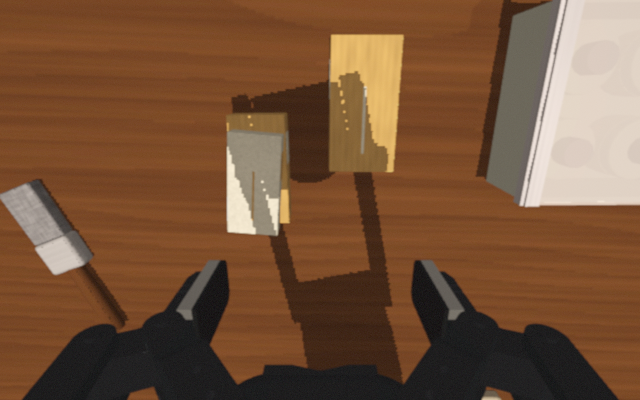

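Run:
```python
from h import *
w=grab('wrist')
def rect(n,q,z):
    a,b,c,d=[onz(w,x,y,z)[:2] for x,y in q]; f=(a+b)/2; g=(c+d)/2; e=f-g
    print(n,'centre',np.round((f+g)/2,1),'len',np.hypot(*e),'w',np.hypot(*(a-b)),np.hypot(*(c-d)),'yaw',np.arctan2(e[1],e[0]),'far yaw',np.arctan2((a-b)[0]*-1,(a-b)[1]),'farmid',f)
rect('base',[(331,35),(403,36),(330,171.5),(394,172.5)],30)
rect('top',[(229,132),(283,135),(227,233),(279,236)],48)
rect('carton',[(227,114),(288,113.5),(226,224),(289,223)],28)
```

```text
base centre [486.9 113.8] len 123.44646027174116 w 63.36740538946551 64.17466789931397 yaw 0.0393444142271232 far yaw 0.02063713073276022 farmid [548.60210722 116.26974179]
top centre [411.9 216. ] len 101.25581140063098 w 48.98566263930547 52.348294628699904 yaw -0.0598469344364611 far yaw -0.02192549186363407 farmid [462.42874764 212.94695329]
carton centre [421.6 216.5] len 113.57787925044025 w 58.08994523834128 67.12657422200586 yaw -0.02869259624269027 far yaw 0.041125519792021746 farmid [478.35145418 214.83005983]
```

The base carton is centred at (487,113.8) with yaw about 0.03. The top carton has slipped about 10 mm along x on the carton, so I'll restack both together and then re-centre the top one.

```bash
python3 inch.py '0 0 0 0 -31 0 85;0 0 0 1 -31 0 85;0 0 0 0 0 50 85;0 0 0 0 0 50 85;0 0 0 0 0 50 85;0 0 0 0 0 0 85;0 0 0 0 0 0 85'; python3 to.py 421.8 215.2 9 0.035
```

```text
clock: 53.78
eef_pos: [420.7, 216.5, 53.1]
tool_rot: [1.0, 0.017, 0.001, -0.0]
force: [0.7, -0.7, 0.6]
opening: 84.8
grasp_force: 0.0
turn [-0.    -0.002 -0.001] then shift [ 1.1  1.3 44.1] len 44 rows>=0.7 at [420.7 216.5  53.1] t 53.775
```

```bash
python3 inch.py '0 0 0 1 1 20 85;0 0 0 0 0 20 85;0 0 0 0 0 3 85;0 0 0 0 0 0 70;0 0 0 0 0 0 45;0 0 0 0 0 0 45;0 0 0 0 0 0 45;0 0 0 0 0 0 45' 40; python3 inch.py '0 0 0 0 0 -5 45;0 0 0 0 0 -20 45;0 0 0 0 0 -40 45;0 0 0 0 0 -10 45;0 0 0 0 0 0 45'; python3 to.py 487 114 85 0.03
```

```text
clock: 54.78
eef_pos: [422.0, 216.1, 10.3]
tool_rot: [1.0, 0.017, 0.002, -0.0]
force: [-1.1, -1.3, 5.6]
opening: 54.8
grasp_force: 42.2
clock: 55.4
eef_pos: [421.0, 215.9, 83.9]
tool_rot: [1.0, 0.017, 0.001, -0.0]
force: [0.5, -0.3, -3.0]
opening: 54.7
grasp_force: 43.3
turn [-0.001 -0.003  0.005] then shift [ 62.9 103.8  -1.1] len 121 rows>=1.9 at [421.  215.9  83.9] t 55.4
```

```bash
python3 inch.py '0 0 0.005 21 34.5 0 45;0 0 0 21 34.5 0 45;0 0 0 21 34.5 0 45;0 0 0 0 0 15 45;0 0 0 0 0 12 45;0 0 0 0 0 0 45;0 0 0 0 0 0 45'; python3 to.py 487 114 40.3 0.03
```

```text
clock: 56.28
eef_pos: [486.1, 114.9, 56.1]
tool_rot: [1.0, 0.016, 0.0, -0.0]
force: [0.3, -0.3, -1.5]
opening: 54.8
grasp_force: 43.3
turn [-0.    -0.     0.001] then shift [ 0.8  0.9 15.8] len 16 rows>=0.3 at [486.1 114.9  56.1] t 56.275
```

```bash
python3 inch.py '0 0 0 1 1 7 45;0 0 0 0 0 5 45;0 0 0 0 0 3 45;0 0 0 0 0 0 45;0 0 0 0 0 0 45'; python3 to.py 487 114 40.3 0.03
```

```text
clock: 56.9
eef_pos: [487.9, 113.2, 41.5]
tool_rot: [1.0, 0.015, 0.001, -0.0]
force: [-0.8, -0.4, -2.4]
opening: 55.2
grasp_force: 43.3
turn [-0.    -0.001 -0.   ] then shift [-0.8 -0.9  1.2] len 2 rows>=0.0 at [487.9 113.2  41.5] t 56.9
```

```bash
python3 inch.py '0 0 0 0 0 1.5 45;0 0 0 0 0 0 45;0 0 0 0 0 0 60;0 0 0 0 0 0 70;0 0 0 0 0 0 85;0 0 0 0 0 0 85;0 0 0 0 0 -50 85;0 0 0 0 0 -50 85';python3 inch.py '0 0 0 0 0 -30 85;0 0 0 0 0 0 85;0 0 0 0 0 0 85';  python3 - <<'E'
from h import *
w=grab('wrist','w14'); print(read_state()['eef_pos'])
u,v=map(int,proj(w,(487,114,70))); print(u-75,v-100)
a=cv2.imread('pics/w14.png')[v-100:v+100,u-75:u+75]
cv2.imwrite('pics/w14c.png',cv2.rotate(cv2.resize(a,(600,800),interpolation=cv2.INTER_CUBIC),cv2.ROTATE_90_CLOCKWISE))
E
```

```text
clock: 57.9
eef_pos: [486.8, 113.1, 140.4]
tool_rot: [1.0, 0.015, -0.0, 0.0]
force: [0.4, 0.7, 0.2]
opening: 85.0
grasp_force: 0.0
clock: 58.28
eef_pos: [487.2, 113.1, 169.1]
tool_rot: [1.0, 0.015, 0.0, 0.0]
force: [-0.4, -0.6, -0.3]
opening: 84.9
grasp_force: 0.0
[486.72055729 113.05863234 168.39714239]
243 98
```

View pics/w14c.png

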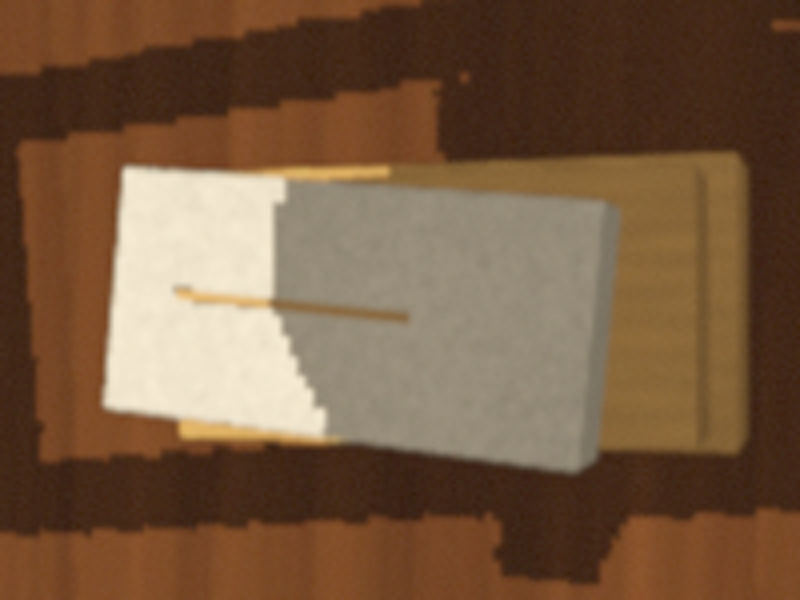

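```bash
python3 - <<'E'
from h import *
w=grab('wrist')
P=lambda x,y,z:onz(w,243+y/4,98+(800-x)/4,z)[:2]
def edge(n,a,b,L):
    d=a-b; yaw=np.arctan2(-d[0],d[1]); m=(a+b)/2; print(n,'yaw',round(yaw,3),'len',round(np.hypot(*d),1),'centre',np.round(m-L/2*np.array([np.cos(yaw),np.sin(yaw)]),1))
a,b,c,d=P(122,167,78),P(103,408,78),P(603,203,78),P(580,472,78)
e=c+d-a-b; print('top centre',(a+b+c+d)/4,'yaw',np.arctan2(e[1],e[0]))
edge('top far',c,d,100); edge('carton',P(703,165,58),P(700,443,58),112); edge('base',P(747,155,30),P(745,452,30),124)
E
python3 to.py 477 112 85 -0.05
```

```text
top centre [476.56217146 112.09347927] yaw -0.06581840896481235
top far yaw -0.056 len 49.1 centre [476.6 111.6]
carton yaw 0.02 len 53.4 centre [487.9 114.4]
base yaw 0.024 len 62.7 centre [488.3 114.4]
turn [0.    0.002 0.08 ] then shift [-9.5  1.5 83.2] len 84 rows>=1.3 at [486.6 113.  168.2] t 58.375
```

The carton sits squarely on the base. The top carton is about 11 mm back and turned 0.085 rad, so I'll re-grip and centre it.

```bash
python3 inch.py '0 0 0.09 -9.5 1 30 85;0 0 0 0 0 30 85;0 0 0 0 0 15 85;0 0 0 0 0 0 85;0 0 0 0 0 0 85'; python3 to.py 476.6 112 63 -0.06
```

```text
clock: 59.0
eef_pos: [478.9, 112.0, 95.8]
tool_rot: [1.0, -0.03, 0.001, -0.0]
force: [-1.0, -1.3, 0.4]
opening: 84.8
grasp_force: 0.0
turn [-0.    -0.002 -0.   ] then shift [-2.3  0.2 32.8] len 33 rows>=0.5 at [478.9 112.   95.8] t 59.0
```

```bash
python3 inch.py '0 0 0 -2 0 15 85;0 0 0 0 0 14 85;0 0 0 0 0 4 70;0 0 0 0 0 0 60;0 0 0 0 0 0 40;0 0 0 0 0 0 40;0 0 0 0 0 0 40;0 0 0 0 0 0 40' 25; python3 inch.py '0 0 0 0 0 -5 40;0 0 0 0 0 -5 40;0 0 0 0 0 0 40'; python3 to.py 488 114.4 73 0.022
```

```text
clock: 60.0
eef_pos: [476.5, 112.1, 62.2]
tool_rot: [1.0, -0.03, 0.001, -0.0]
force: [0.1, -0.9, 1.6]
opening: 49.6
grasp_force: 27.3
clock: 60.38
eef_pos: [476.8, 112.1, 72.6]
tool_rot: [1.0, -0.03, 0.001, -0.0]
force: [-0.1, 0.8, -1.1]
opening: 49.5
grasp_force: 27.1
turn [-0.    -0.002 -0.082] then shift [11.3 -2.  -0.4] len 11 rows>=0.2 at [476.8 112.1  72.6] t 60.375
```

```bash
python3 inch.py '0 0 -0.082 0 0 0 40;0 0 0 11 -2 0 40;0 0 0 0 0 0 40;0 0 0 0 0 5 40;0 0 0 0 0 4 40;0 0 0 0 0 0 40;0 0 0 0 0 0 40'; python3 to.py 488 114.4 62.5 0.022
```

```text
clock: 61.25
eef_pos: [486.9, 114.2, 62.7]
tool_rot: [1.0, 0.011, 0.0, 0.0]
force: [0.2, 0.2, -1.6]
opening: 49.3
grasp_force: 27.1
turn [ 0.    -0.001 -0.   ] then shift [ 1.1 -0.1  0.2] len 1 rows>=0.0 at [486.9 114.2  62.7] t 61.25
```

```bash
python3 inch.py '0 0 0 1 0 0.5 40;0 0 0 0 0 0 40;0 0 0 0 0 0 52;0 0 0 0 0 0 60;0 0 0 0 0 0 70;0 0 0 0 0 0 70;0 0 0 0 0 -40 70;0 0 0 0 0 -60 85';python3 inch.py '0 0 0 0 0 -55 85;0 0 0 0 0 0 85;0 0 0 0 60 -20 85;0 0 0 0 60 -20 85;0 0 0 0 60 0 85;0 0 0 0 60 0 85;0 0 0 0 0 0 85'
python3 - <<'E'
from h import *
t=grab('top','t15'); s=grab('scene','s15')
a=cv2.resize(cv2.imread('pics/t15.png')[110:300,280:520],(480,380))
b=cv2.resize(cv2.imread('pics/s15.png')[140:240,320:420],(320,320),interpolation=cv2.INTER_CUBIC)
o=np.zeros((380,800,3),np.uint8); o[:,:480]=a; o[:320,480:]=b; cv2.imwrite('pics/c15.png',o)
E
```

```text
clock: 62.25
eef_pos: [486.1, 114.0, 161.3]
tool_rot: [1.0, 0.011, -0.002, 0.0]
force: [1.3, 0.4, 1.0]
opening: 84.3
grasp_force: 0.0
clock: 63.12
eef_pos: [492.3, -128.0, 255.6]
tool_rot: [1.0, 0.008, -0.0, 0.0]
force: [-0.2, 1.0, -0.4]
opening: 85.0
grasp_force: 0.0
```

View pics/c15.png

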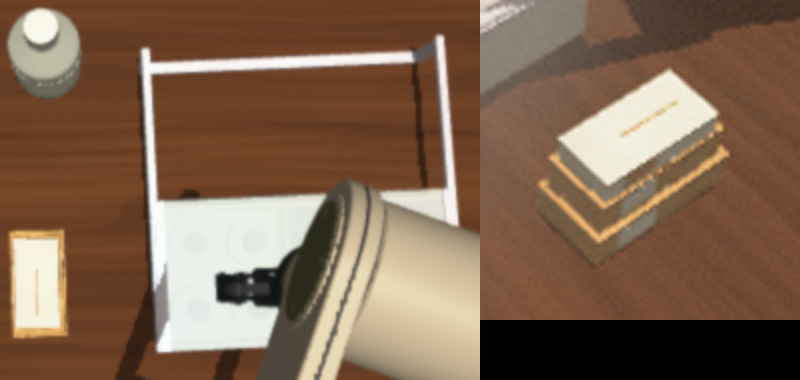

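The stack is square with the white carton centred. The cover lies over the whole box, and the arm is clear of everything. Handing in.

```bash
python3 -c "
from station import r, grab_frame, read_state, close_job
print(close_job())"
```

```text
the job is handed in; nothing more can be done
None
```

I handed the job in at about 63 s: the tin and all four jars (no tubs were present) are in the box, the cover is at its stop, and the cartons are restacked squarely, though the hand-in printed no verdict.

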